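# Load a circuit carrier into the sprung workholder with the fork lifter

## Task

The fork lifter lies in its stand with a circuit carrier balanced on its tines: take it by the handle, carry the carrier level to the workholder and, by feel, push it gently against the sprung roller until it clears the end lip, then set it down flat on the bed so that it stays clamped between lip and roller. Draw the fork out from underneath and lay it back in its stand as it lay before. Do not touch the carrier with the gripper, do not tip or jam it, and leave the jar, the tweezers and the screwdriver where they lie.

Things in the scene. Friction and masses are not known exactly. Their poses are not given: they have to be found in the camera images.
- carrier: circuit carrier: flat aluminium plate 56 (x) by 64 (y) by 8 mm, about 85 g, a white ceramic circuit on top (2 mm more). Loose: it only lies on the fork's tines. Origin at the centre of its underside, z up, x along the fork
- lifter_grip (a point): centre of the fork lifter's black handle, half-way up; x points from handle to tines, z up. Handle: straight bar along x, 14 mm wide (y), 16 mm high, from 37 mm ahead to 65 mm behind this point. Lifter about 160 g. Parked, this point is 54 mm above the bench and 115 mm behind the stand's origin
- lifter_blade (a point): middle of the fork at the tines' upper face, 115 mm ahead of lifter_grip and 37 mm below it, same axes; the carrier's centre lies 0 to 3 mm ahead of it. Two flat tines 3 mm thick, 11 mm wide, 34 mm apart (56 mm over both) reach from 24 mm ahead to 46 mm behind; a cross web 56 mm wide joins them 46 to 60 mm behind, and a cranked shank rises from it to the handle
- lifter_heel (a point): on the lifter, between its two heels: upright steel lugs 12 mm high and 5 mm thick, one on each tine, that push on the carrier's rear edge. The point is in the plane of their front faces, 29.5 mm behind lifter_blade, half-way up (6 mm over it)
- stand: lifter's stand, fixed: aluminium plate 232 by 84 by 6 mm; origin on the bench, x along the parked lifter, z up. The tines lie on a ledge 34 mm long, 72 mm wide, its top 14 mm above the bench, at the origin. Parked, lifter_blade is 17 mm straight above the origin, with the stand's yaw
- stand_saddle (a point): saddle at the stand's rear, 165 mm behind its origin, in which the handle's rear end lies: an upright slot 21 mm wide, open on top; the point is at the middle of the slot's floor, 46 mm above the bench; cheeks 12 mm higher
- workholder: base plate of the workholder, fixed: dark steel 215 by 100 by 10 mm. Origin on the bench under the nominal seat; x is the loading direction (the fork enters moving to +x), z up. On it a narrow aluminium nest (bed, lip and roller in one block) is clamped in slots: along x it may sit up to 14 mm either way from nominal, not measured, so feel for it; y and height are exact
- bed_nominal (a point): nominal centre of the nest's flat bed, 36 mm above the bench, where the middle of the seated carrier's underside lies. The bed is 26 mm wide (y) and fits between the tines; beside and behind it the fork may sink until the tines' upper face is 10 mm below the bed
- lip_nominal (a point): nominal top inner edge of the lip at the bed's -x end: 4 mm high above the bed, 6 mm thick, 26 mm wide; its inner face is 28 mm before the bed's centre. The carrier's underside must be 41 to 44 mm above the bench to pass over it and meet the roller squarely; its rear edge must then come down on the +x side of the lip
- roller_nominal (a point): nominal centre of the free-turning steel roller at the bed's +x end, 45 mm above the bench: 16 mm in diameter, axis y. Its face rests 25.5 mm past the bed's centre, so the carrier needs it pushed back 2.5 mm to fit behind the lip. The spring plunger yields to +x: 1 N to start, then 1 N per mm, hard stop at 6 mm (7 N)
- jar: small clear glass jar with a steel cap, 44 mm in diameter, 58 mm tall; bystander, to be left where it is; origin at the centre of its underside
- tweezers: steel tweezers lying flat, about 120 mm long, 8 mm high; bystander, to be left where it is; origin at the centre of its underside
- driver: screwdriver lying flat, 150 mm long, orange handle; bystander, to be left where it is; origin at the centre of its underside
Things that resemble listed ones, but are neither listed nor needed, are in the scene too. Of the things that look like the carrier, the largest one is meant. Leave any purple look-alike of the part that bears lifter_grip alone.

How it is judged:
By the outcome, as a careful person would: the job done as asked, in the order asked, and still so for the second after the job is handed in, with the robot touching nothing.
It also fails if it takes over 62 s, if anything falls off the work surface, if the arm or the gripper's body presses on something with over 40 N, if the wrist force passes 120 N, or if a joint passes its speed limit or range.

## Robot

A 6-joint arm with a two-finger parallel gripper is mounted at the origin on the work surface. World frame = base frame: x ahead of the robot, y to its left, z up, the work surface at z = 0. Lengths are in m, angles in rad, forces in N, time in s.
With the tool pointing down it reaches from about 0.325 to 0.9 m from the base axis. Payload 6.1 kg.
Tool frame: the origin (TCP) lies midway between the tips of the shut fingers; the grasp point (between the pads) lies 19 mm behind it; y points along the fingers, x is the direction in which the jaws open and shut, and the axes are right-handed (so a half turn about y gives the same grasp; the last joint's range is limited). The gripper opens to 85 mm and grips with 20 to 120 N. Pads are 22 mm wide; open, the fingers measure 114 mm over their backs; the gripper's body (76 mm by 85 mm) begins 54 mm behind the grasp point. The pads swing forward as they close: fully open they stand 13 mm farther back than shut.
Start: joints at [-1.374, 0.22, 1.526, -0, 1.395, -0.126], TCP at [0.198, -0.593, 0.231] pointing down, gripper open.
Joint ranges: [-2.98, 2.98], [-0.91, 2.08], [0.09, 2.57], [-1.24, 4.39], [0.2, 2.65], [-2.68, 2.68]. Speed limits (rad/s): [2.57, 2.57, 3.01, 3.14, 3.14, 3.14].

## Interface

Orientations are given as a unit quaternion [w, x, y, z].
In Python, from bench import ctrl gives the robot as it stands.
- The arm moves only by the shell command python3 -m jog 'ROWS' [FORCE]. ROWS is JSON, one flat list of numbers, 5 for each row, row after row: the shift along the tool's x, y, z in mm, then the turn about the tool's y in degrees, then the closure, from 0 (fully open) to 1 (shut). In form: [tx, ty, tz, roll, hand, tx, ty, tz, roll, hand, ...]. A call has 1 to 5 rows; each row is the pose to reach, as a shift and turn from the pose measured when the call began, along the tool's axes at that moment; what a row does not reach only later rows make up. A row lasts 1/10 s, in which the tool goes at most 50 mm and 8.59 degrees, less where a joint would pass 70% of its speed; a pose out of reach is approached as far as the arm can. A call with a gripper value outside its range is refused whole. The fingers move at their own pace and stop on an object; FORCE is the grip in N (left out, the last holds). Time passes only in rows, so rows that repeat a pose let the fingers close. It gives the time, the measured TCP pose, the force and the opening at its end, in the units of the state.
- ctrl.observe(): the state, without advancing time (a new reading comes with each control period).
- ctrl.read_camera(name): name is "scene" or "top"; returns the picture (384x512x3 uint8, blue, green, red); there is no depth.
- ctrl.camera_model(name): a dict with "intrinsics" (3x3 intrinsics, pixels), "xyz" and "attitude" of the camera in the world. Camera axes: x right, y up, looking along -z (the intrinsics and any distortion apply to the point x, -y, -z); pixel columns grow to the right and rows downward; lengths in m; the calibration is good to about 2 mm. A picture is of the moment at which its call begins. camera_model takes no time and is no camera call.
- ctrl.close_job(): hands the job in, once; it reports no verdict.
Trained networks look in the newest picture that a camera, given by its name, has taken for a name from the list of things; names that differ only in an ending like _2 or _b are one class to them, and where a whole thing is asked for, a point or a joint stands for the part that bears it (a point fixed in the world has none). Each returns a list of dicts, best first, with "conf" (0 to 1); they miss things now and then, are a little off and sometimes report something else, mostly with a low value. They report only what shows in the picture. A call takes as long as a camera call. They do not tell look-alikes from the thing itself.
- ctrl.spot_in(query, camera): "box" ([centre column, centre row, width, height] as shares, 0 to 1, of the picture: columns of its width, rows of its height, round what is visible of it).
- ctrl.spot_point(query, camera): "location" ([column, row] as shares, 0 to 1, of the picture: columns of its width, rows of its height: a listed point, or the origin of a listed thing).
The state is a dict: "time": time; "joints": joint angles; "joint_vel": joint speeds; "effort": joint torques, N m; "eef_pos": TCP position; "ee_rot": TCP orientation; "ft_force": force on the tool from outside, world axes, zero at the start; "torque": the same for the moment, N m; "gripper_width": finger opening in m.
Only numpy, scipy, OpenCV 4.12 (cv2) and the standard library are available. Lean on these libraries where they do the work, as an engineer would, in place of code of your own. Each camera call takes 0.05 s, during which the arm holds its last target.

## Working session

There is one attempt and no reset: what is moved stays moved. The work goes in short steps, Python scripts to look and compute and a shell command to move; the robot and the scene stay as the last step left them, time stands still between calls to the robot, and variables do not carry over. Pictures are saved under pics/ and viewed, and the job is handed in when it is done.

```bash
ls; mkdir -p pics; python3 - <<'E'
from bench import ctrl
import cv2
for n in ("scene","top"):
    im=ctrl.read_camera(n); cv2.imwrite(f"pics/{n}0.png",cv2.resize(im,(800,600),interpolation=cv2.INTER_CUBIC))
    print(n,ctrl.camera_model(n))
    for q in ("carrier","lifter_grip","lifter_blade","stand","stand_saddle","workholder","bed_nominal","lip_nominal","roller_nominal","lifter_heel"):
        try:
            r=ctrl.spot_point(q,n); print(q,[( [round(float(a)*b,1) for a,b in zip(d['location'],(512,384))],round(d['conf'],2)) for d in r[:4]])
        except Exception as e: print(q,e)
print(ctrl.observe())
E
```

```text
pics
scene {'intrinsics': array([[358.96696194,   0.        , 254.95915622],
       [  0.        , 358.96696194, 192.07493158],
       [  0.        ,   0.        ,   1.        ]]), 'xyz': array([ 1.19497209, -0.36139107,  0.66030625]), 'attitude': array([0.79939676, 0.39974891, 0.20335415, 0.39976584])}
carrier [([288.8, 192.0], 0.75), ([324.7, 189.8], 0.71), ([311.6, 219.6], 0.67)]
lifter_grip [([264.0, 163.8], 0.86), ([306.8, 155.8], 0.76)]
lifter_blade [([289.3, 196.2], 0.74), ([265.8, 166.4], 0.69), ([327.6, 147.5], 0.64)]
stand [([284.1, 199.7], 0.72), ([147.4, 257.5], 0.64)]
stand_saddle [([253.1, 158.8], 0.56)]
workholder [([153.3, 257.6], 0.95)]
bed_nominal [([146.5, 249.6], 0.94)]
lip_nominal [([145.5, 240.5], 0.67)]
roller_nominal [([146.6, 256.5], 0.93), ([146.1, 250.1], 0.29)]
lifter_heel [([283.3, 189.7], 0.68), ([324.1, 150.4], 0.61)]
top {'intrinsics': array([[475.4884159 ,   0.        , 266.31718409],
       [  0.        , 475.4884159 , 202.27498076],
       [  0.        ,   0.        ,   1.        ]]), 'xyz': array([0.38452771, 0.12721287, 1.24036065]), 'attitude': a
[... 599 characters left out ...]
207.7], 0.61)]
{'time': 1.1, 'joints': array([-1.37407590e+00,  2.20410112e-01,  1.52646093e+00,  4.60590546e-06,
        1.39470184e+00, -1.26080614e-01]), 'joint_vel': array([-5.93065405e-04,  8.89476481e-04, -2.65604562e-04, -1.97460554e-05,
       -2.97610167e-04, -7.67176589e-04]), 'effort': array([ 2.45087504e-04, -4.96856403e+01, -3.89736021e+01, -3.40848305e-05,
        8.43234302e-04,  3.11176996e-05]), 'eef_pos': array([ 0.19827639, -0.59272592,  0.23131408]), 'ee_rot': array([-0.57384817,  0.57385536, -0.41314528,  0.41315769]), 'ft_force': array([ 0.6078339 ,  0.68408919, -0.55148012]), 'torque': array([ 0.06104685, -0.06057832,  0.01499645]), 'gripper_width': 0.0854155092692713}
```

View pics/scene0.png

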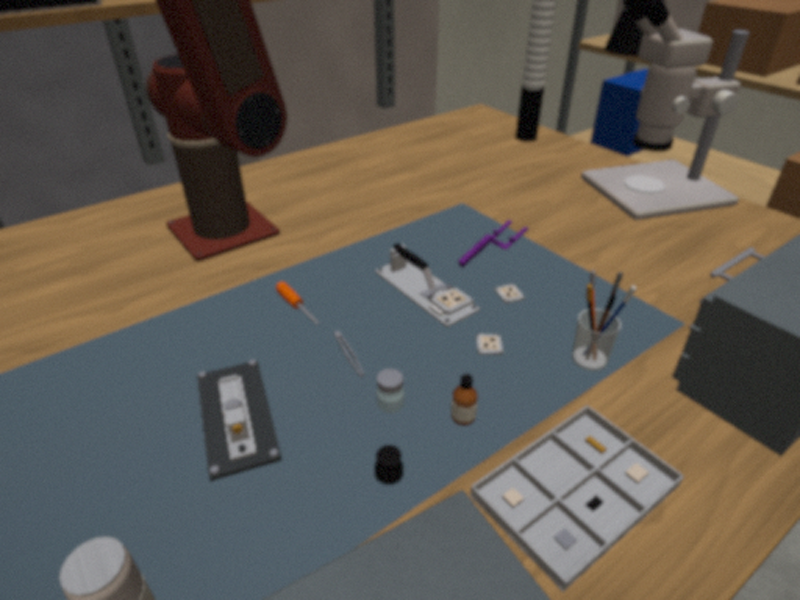

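View pics/top0.png

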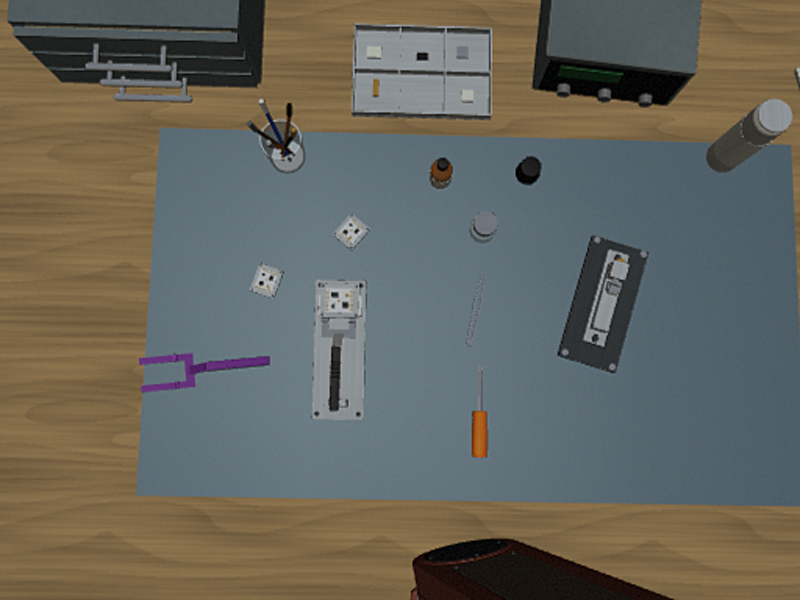

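```bash
cat > h.py <<'E'
from bench import ctrl
import numpy as np, cv2
from scipy.spatial.transform import Rotation as R
def cam(n):
    m=ctrl.camera_model(n); return np.array(m["intrinsics"]),np.array(m["xyz"]),R.from_quat(np.array(m["attitude"])[[1,2,3,0]]).as_matrix()
def ray(n,px,z):
    K,c,A=cam(n); px=np.atleast_2d(px).astype(float)
    d=np.c_[(px[:,0]-K[0,2])/K[0,0],-(px[:,1]-K[1,2])/K[1,1],-np.ones(len(px))]@A.T
    s=(z-c[2])/d[:,2]; return c+s[:,None]*d
def proj(n,P):
    K,c,A=cam(n); q=(np.atleast_2d(P)-c)@A
    return np.c_[K[0,2]+K[0,0]*q[:,0]/-q[:,2],K[1,2]-K[1,1]*q[:,1]/-q[:,2]]
E
python3 - <<'E'
from h import *
im=cv2.resize(ctrl.read_camera("top"),None,fx=1,fy=1)
for nm,(x,y,w,h) in dict(stand=(190,170,60,105),wh=(345,145,80,100)).items():
    cv2.imwrite(f"pics/{nm}1.png",cv2.resize(im[y:y+h,x:x+w],None,fx=5.7,fy=5.7,interpolation=cv2.INTER_CUBIC))
for q,p,z in [("carrier",(215.3,195.3),.017),("grip",(210.9,235.5),.054),("saddle",(212.7,255.7),.046),("bed",(387.4,202.4),.036),("lip",(382.4,211.7),.04),("roller",(394.5,184.7),.045),("heel",(214.3,207.7),.023),("wh",(383.9,203.4),0),("stand",(215.1,190.2),0)]:
    print(q,ray("top",p,z).round(4)[0])
for q,p,z in [("carrier",(288.8,192),.017),("grip",(264,163.8),.054),("saddle",(253.1,158.8),.046),("bed",(146.5,249.6),.036),("lip",(145.5,240.5),.04),("roller",(146.6,256.5),.045),("wh",(153.3,257.6),0),("stand",(284.1,199.7),0)]:
    print(q,ray("scene",p,z).round(4)[0])
for n,p in (("base top",[0,0,0]),):print(proj("top",p))
print(R.from_quat(ctrl.observe()["ee_rot"][[1,2,3,0]]).as_matrix().round(4))
E
```

```text
carrier [0.5552 0.2323 0.017 ]
grip [0.4489 0.2368 0.054 ]
saddle [0.3992 0.2314 0.046 ]
bed [ 0.5439 -0.2111  0.036 ]
lip [ 0.5191 -0.1968  0.04  ]
roller [ 0.5889 -0.2275  0.045 ]
heel [0.5221 0.2333 0.023 ]
wh [ 0.5458 -0.2119  0.    ]
stand [0.5711 0.2347 0.    ]
carrier [0.5619 0.2326 0.017 ]
grip [0.4384 0.2341 0.054 ]
saddle [0.3827 0.2323 0.046 ]
bed [ 0.5496 -0.2093  0.036 ]
lip [ 0.5231 -0.1998  0.04  ]
roller [ 0.5799 -0.2202  0.045 ]
wh [ 0.5484 -0.1981  0.    ]
stand [0.5659 0.2117 0.    ]
[[302.11344439 418.9279082 ]]
[[ 0.3172  0.      0.9484]
 [-0.9484 -0.      0.3172]
 [ 0.     -1.      0.    ]]
```

View pics/stand1.png

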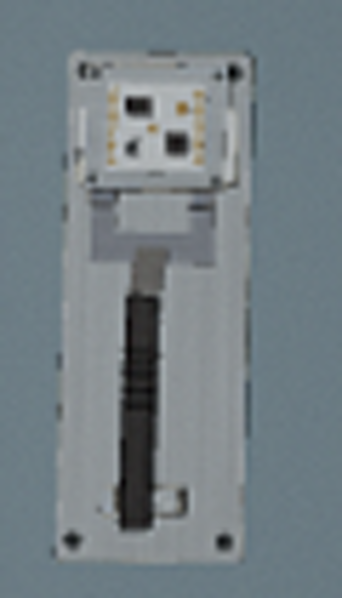

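View pics/wh1.png

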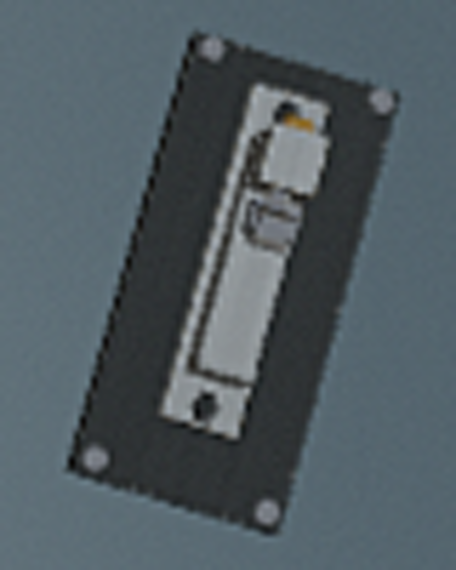

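```bash
cat > fit.py <<'E'
from h import *
from scipy.optimize import least_squares
im=ctrl.read_camera("top").astype(np.float32)
def fit(mask,z,L,W,name):
    m=cv2.morphologyEx(mask.astype(np.uint8),cv2.MORPH_CLOSE,np.ones((5,5)))
    cs,_=cv2.findContours(m,cv2.RETR_EXTERNAL,cv2.CHAIN_APPROX_NONE)
    c=max(cs,key=cv2.contourArea)[:,0].astype(float)
    P=ray("top",c,z)[:,:2]
    r=cv2.minAreaRect((P*1000).astype(np.float32)); print(name,"minrect mm",np.round(r[0],1),np.round(r[1],1),round(r[2],2))
    # pixel-edge expansion is ~0.5px => free size
    def f(p):
        q=P-p[:2]; cs_,s=np.cos(p[2]),np.sin(p[2]); u=q@[cs_,s]; v=q@[-s,cs_]
        return np.minimum(abs(abs(u)-p[3]/2),abs(abs(v)-p[4]/2))
    a0=0 if name=="stand" else -.25
    s=least_squares(f,[r[0][0]/1000,r[0][1]/1000,a0,L,W],loss="soft_l1",f_scale=.001)
    print(name,"fit",s.x.round(4),"yawdeg",np.degrees(s.x[2]).round(2),"rms",np.sqrt(np.mean(s.fun**2)).round(5)); return s.x
big=im
sub=np.zeros(im.shape[:2],bool)
b,g,r=im[...,0],im[...,1],im[...,2]
s=sub.copy(); s[145:245,345:425]=True
fit((r<62)&(g<75)&s | ((abs(r-b)<12)&s),.010,.215,.100,"wh")
s=sub.copy(); s[170:275,190:250]=True
fit((abs(r-b)<22)&s,.006,.232,.084,"stand")
print(im[150,350],im[230,420],im[180,240],im[260,205])
# handle: dark pixels
h=(r<75)&(g<75)&(abs(r-b)<22); q=np.zeros_like(h);q[222:265,205:222]=True
ys,xs=np.nonzero(h&q); P=ray("top",np.c_[xs,ys],.062)[:,:2]
print(P.mean(0),np.ptp(P,axis=0)); v=np.linalg.svd(P-P.mean(0))[2][0]; print("handle yaw",np.degrees(np.arctan(v[1]/v[0])),P[:,0].min(),P[:,0].max())
E
python3 fit.py
```

```text
wh minrect mm [ 570.4 -214.3] [102.  217.1] 73.82
wh fit [ 0.5699 -0.214  -0.2826  0.2136  0.0986] yawdeg -16.19 rms 0.00084
stand minrect mm [485.7 223.4] [235.2  95. ] 0.51
stand fit [0.4845 0.2269 0.0052 0.2321 0.0837] yawdeg 0.3 rms 0.0012
[117. 109.  92.] [110. 101.  85.] [130. 121. 104.] [152. 149. 143.]
[0.43260666 0.22802744] [0.09863066 0.02695972]
handle yaw -0.28780736636878873 0.3835686075585091 0.4821992640824434
```

```bash
python3 - <<'E'
from h import *
im=ctrl.read_camera("top")
g=cv2.cvtColor(im,cv2.COLOR_BGR2GRAY)
c=np.array([.570,-.214]);a=-.2826;ux=np.array([np.cos(a),np.sin(a)]);uy=np.array([-ux[1],ux[0]])
# rectified picture at z=.036: 3 px/mm, columns = u(-110..110), rows v(+55..-55)
us=np.arange(-110,110,.333);vs=np.arange(55,-55,-.333)
U,V=np.meshgrid(us,vs);P=np.c_[(c+U.reshape(-1,1)/1000*ux+V.reshape(-1,1)/1000*uy),np.full(U.size,.036)]
m=proj("top",P).reshape(U.shape+(2,)).astype(np.float32)
o=cv2.remap(im,m[...,0],m[...,1],cv2.INTER_CUBIC)
for u in range(-100,101,20):
    k=int((u+110)*3);cv2.line(o,(k,0),(k,8),(0,0,255),1);cv2.putText(o,str(u),(k,20),0,.35,(0,0,255))
for v in range(-40,41,10):
    k=int((55-v)*3);cv2.line(o,(0,k),(8,k),(0,0,255),1);cv2.putText(o,str(v),(10,k),0,.35,(0,0,255))
cv2.imwrite("pics/rect2.png",o)
E
```

```text
(no output)
```

View pics/rect2.png

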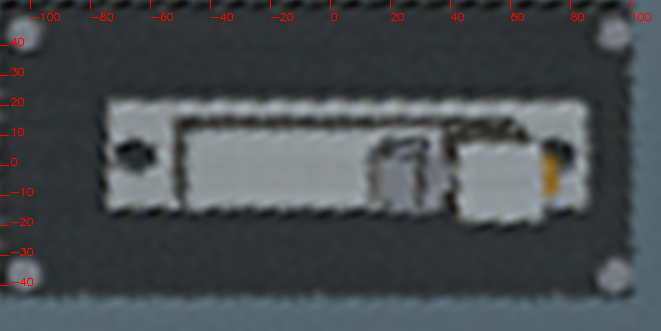

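```bash
python3 - <<'E'
from h import *
im=ctrl.read_camera("scene")
c=np.array([.570,-.214]);a=-.2826;ux=np.array([np.cos(a),np.sin(a)]);uy=np.array([-ux[1],ux[0]])
us=np.arange(-120,120,.4);vs=np.arange(60,-60,-.4)
U,V=np.meshgrid(us,vs);O=[]
for z in (.010,.036):
    P=np.c_[(c+U.reshape(-1,1)/1000*ux+V.reshape(-1,1)/1000*uy),np.full(U.size,z)]
    m=proj("scene",P).reshape(U.shape+(2,)).astype(np.float32)
    o=cv2.remap(im,m[...,0],m[...,1],cv2.INTER_CUBIC)
    for u in range(-100,101,20):
        k=int((u+120)*2.5);cv2.line(o,(k,0),(k,8),(0,0,255),1);cv2.putText(o,str(u),(k,20),0,.35,(0,0,255))
    for v in range(-50,51,10):
        k=int((60-v)*2.5);cv2.line(o,(0,k),(8,k),(0,0,255),1);cv2.putText(o,str(v),(10,k),0,.35,(0,0,255))
    O.append(o)
cv2.imwrite("pics/rect3.png",np.vstack(O)[:600])
E
```

```text
(no output)
```

View pics/rect3.png

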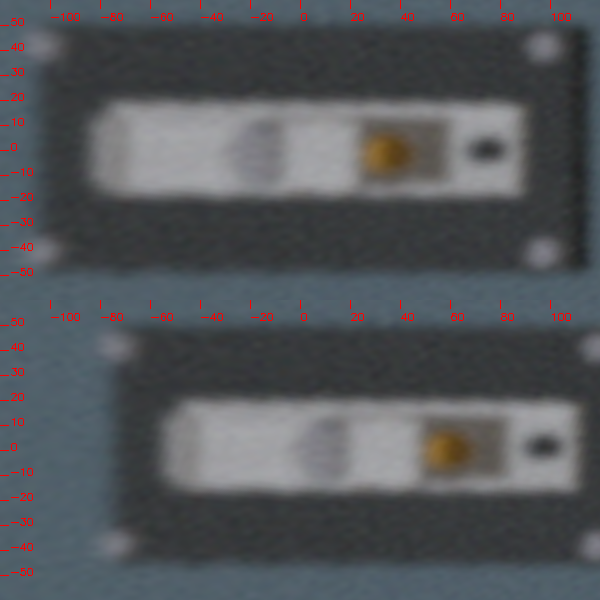

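```bash
cat > go.py <<'E'
import sys
from h import *
s=ctrl.observe();A=R.from_quat(np.array(s["ee_rot"])[[1,2,3,0]]).as_matrix()
p=np.array(s["eef_pos"]);yaw=np.degrees(np.arctan2(A[1,0],A[0,0]))+90
print("t",round(s["time"],2),"pos mm",(p*1000).round(2),"yaw",yaw.round(2),"down",A[:,1].round(4),"F",np.round(s["ft_force"],2),"T",np.round(s["torque"],3),"w",round(s["gripper_width"]*1000,2))
if len(sys.argv)>1:
    t=np.array([float(v) for v in sys.argv[1:4]])/1000
    d=A.T@(t-p)*1000; print("tool shift",d.round(2),"roll",round(yaw-float(sys.argv[4]),2))
E
python3 go.py 457 227.5 150 0.3
```

```text
t 1.3 pos mm [ 198.27 -592.7   231.29] yaw 18.5 down [-0.  0. -1.] F [ 0.13 -0.62 -0.06] T [0.003 0.014 0.019] w 85.78
tool shift [-695.76   81.31  505.56] roll 18.2
```

```bash
python3 -m jog '[-35,4,25,1,0,-76,9,55,3,0,-117,13,85,4,0,-158,18,115,5,0,-199,23,145,6,0]' 100; python3 go.py 457 227.5 150 0.3
```

```text
time: 1.8
eef_pos: [0.2717, -0.3601, 0.2085]
ee_rot: [0.551, -0.551, 0.443, -0.443]
ft_force: [0.1, 0.2, 0.8]
gripper_width: 0.0855
t 1.8 pos mm [ 271.66 -360.11  208.54] yaw 12.42 down [ 4.e-04 -3.e-04 -1.e+00] F [0.11 0.22 0.81] T [ 0.027 -0.059 -0.034] w 85.45
tool shift [-534.02   58.44  307.36] roll 12.12
```

Accurate tracking. Onwards.

```bash
python3 -m jog '[-43,5,25,1,0,-86,9,50,2,0,-129,14,74,3,0,-172,18,99,4,0,-215,23,124,5,0]'; python3 go.py 457 227.5 150 0.3
```

```text
time: 2.3
eef_pos: [0.3466, -0.1228, 0.186]
ee_rot: [0.531, -0.531, 0.466, -0.468]
ft_force: [1.2, -0.4, 0.1]
gripper_width: 0.0856
t 2.3 pos mm [ 346.58 -122.82  185.99] yaw 7.33 down [ 0.0022 -0.0013 -1.    ] F [ 1.24 -0.36  0.05] T [-0.015 -0.029 -0.054] w 85.56
tool shift [-333.43   35.78  154.14] roll 7.03
```

```bash
python3 -m jog '[-45,5,21,1,0,-90,10,42,2,0,-135,15,63,3,0,-180,20,84,4,0,-225,25,105,5,0]'; python3 go.py 457 227.5 130 0.3
```

```text
time: 2.8
eef_pos: [0.4222, 0.1149, 0.1613]
ee_rot: [0.511, -0.509, 0.488, -0.491]
ft_force: [1.8, -1.2, 0.7]
gripper_width: 0.0853
t 2.8 pos mm [422.19 114.88 161.31] yaw 2.32 down [ 0.004  -0.0014 -1.    ] F [ 1.79 -1.15  0.73] T [-0.036 -0.038 -0.046] w 85.26
tool shift [-111.17   31.3    39.22] roll 2.02
```

```bash
python3 -m jog '[-40,10,14,1,0,-80,22,28,2,0,-111,31,39,2,0,-111,31,39,2,0,-111,31,39,2,0]'; python3 go.py 457 227.5 36 0.3; python3 - <<'E'
from h import *
im=ctrl.read_camera("top");cv2.imwrite("pics/a4.png",cv2.resize(im[140:290,150:300],None,fx=4,fy=4,interpolation=cv2.INTER_CUBIC))
im=ctrl.read_camera("scene");cv2.imwrite("pics/b4.png",cv2.resize(im[100:230,200:350],None,fx=4,fy=4,interpolation=cv2.INTER_CUBIC))
E
```

```text
time: 3.3
eef_pos: [0.4563, 0.2277, 0.1298]
ee_rot: [0.502, -0.502, 0.497, -0.499]
ft_force: [0.0, 0.0, 0.4]
gripper_width: 0.0854
t 3.3 pos mm [456.33 227.65 129.82] yaw 0.43 down [ 0.0027 -0.0021 -1.    ] F [0.   0.02 0.41] T [-0.029  0.051  0.023] w 85.42
tool shift [-4.000e-02  9.382e+01  4.100e-01] roll 0.13
```

View pics/a4.png

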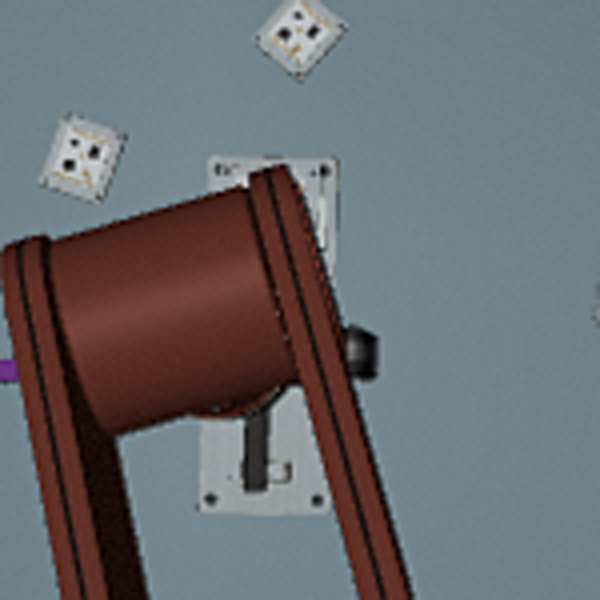

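View pics/b4.png

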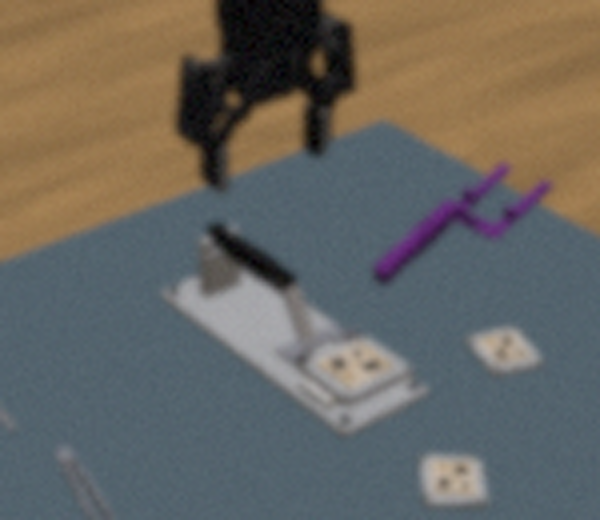

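```bash
python3 -m jog '[0,30,0,0,0,0,65,0,0,0,0,88,0,0,0,0,95,0,0,0,0,95,0,0,0]' 100; python3 go.py 457 227.5 35 0.3
```

```text
time: 3.9
eef_pos: [0.4567, 0.2254, 0.0353]
ee_rot: [0.501, -0.501, 0.498, -0.5]
ft_force: [0.6, 0.2, 0.5]
gripper_width: 0.0852
t 3.9 pos mm [456.66 225.43  35.27] yaw 0.22 down [ 0.0027 -0.0022 -1.    ] F [0.63 0.24 0.46] T [0.021 0.011 0.012] w 85.17
tool shift [-2.07  0.27  0.34] roll -0.08
```

```bash
python3 -m jog '[-2,0,0,0,0,-2,0,0,0,0.3,-2,0,0,0,0.6,-2,0,0,0,0.7,-2,0,0,0,0.75]' 100; python3 go.py 457 227.5 35 0.3
```

```text
time: 4.4
eef_pos: [0.4569, 0.2276, 0.0357]
ee_rot: [0.501, -0.501, 0.498, -0.5]
ft_force: [0.4, 0.5, 0.5]
gripper_width: 0.0282
t 4.4 pos mm [456.9  227.57  35.69] yaw 0.23 down [ 0.0034 -0.002  -1.    ] F [0.39 0.5  0.48] T [-0.013 -0.059  0.036] w 28.21
tool shift [0.07 0.69 0.1 ] roll -0.07
```

```bash
python3 -m jog '[0,0,0,0,0.78,0,0,0,0,0.82,0,0,0,0,0.86,0,0,0,0,0.9,0,0,0,0,1]' 30; python3 go.py 457 227.5 35 0.3
```

```text
time: 4.9
eef_pos: [0.457, 0.2279, 0.0359]
ee_rot: [0.502, -0.5, 0.498, -0.5]
ft_force: [-0.8, 2.6, 3.3]
gripper_width: 0.0134
t 4.9 pos mm [457.   227.86  35.92] yaw 0.23 down [ 0.0036 -0.0015 -1.    ] F [-0.81  2.65  3.32] T [ 0.373  0.223 -0.004] w 13.37
tool shift [ 0.35  0.92 -0.01] roll -0.07
```

```bash
python3 -m jog '[0,0,0,0,1,0,0,0,0,1,0,0,0,0,1]' 100; python3 go.py 457 227.5 35 0.3;python3 - <<'E'
from h import *
im=ctrl.read_camera("scene");cv2.imwrite("pics/b5.png",cv2.resize(im[120:220,220:350],None,fx=6,fy=6,interpolation=cv2.INTER_CUBIC))
E
```

```text
time: 5.2
eef_pos: [0.4572, 0.2278, 0.0361]
ee_rot: [0.502, -0.5, 0.498, -0.5]
ft_force: [-0.8, 0.8, 4.2]
gripper_width: 0.0123
t 5.2 pos mm [457.19 227.83  36.1 ] yaw 0.23 down [ 0.004  -0.0016 -1.    ] F [-0.78  0.78  4.16] T [0.121 0.162 0.015] w 12.29
tool shift [ 0.32  1.1  -0.19] roll -0.07
```

View pics/b5.png

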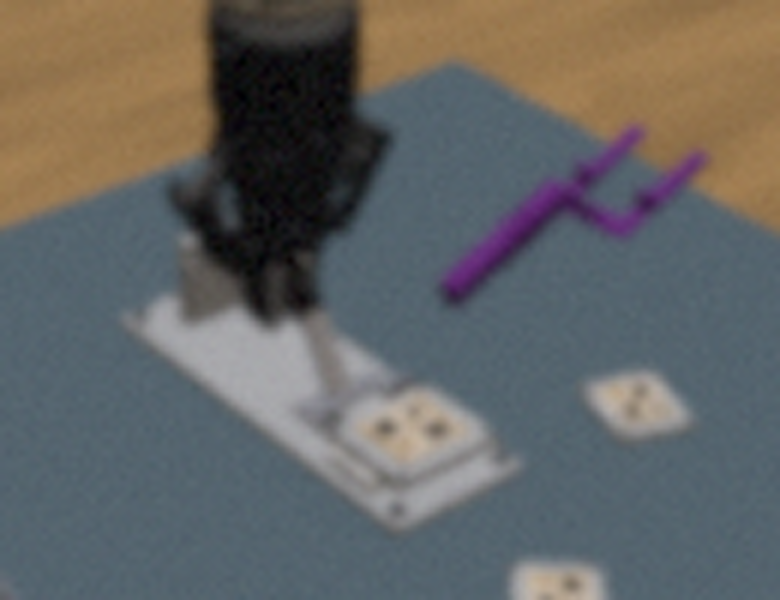

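```bash
python3 -m jog '[0,-2,0,0,1,0,-6,0,0,1,0,-12,0,0,1,0,-18,0,0,1,0,-22,0,0,1]' 100; python3 go.py 457 227.8 120 0.3;python3 - <<'E'
from h import *
im=ctrl.read_camera("scene");cv2.imwrite("pics/b6.png",cv2.resize(im[120:220,220:350],None,fx=6,fy=6,interpolation=cv2.INTER_CUBIC))
E
```

```text
time: 5.75
eef_pos: [0.4574, 0.2279, 0.0589]
ee_rot: [0.502, -0.5, 0.498, -0.501]
ft_force: [-0.1, 0.3, -2.5]
gripper_width: 0.012
t 5.75 pos mm [457.43 227.93  58.88] yaw 0.22 down [ 0.0047 -0.0013 -1.    ] F [-0.09  0.3  -2.53] T [0.005 0.06  0.044] w 12.02
tool shift [  0.21 -61.12  -0.14] roll -0.08
```

View pics/b6.png

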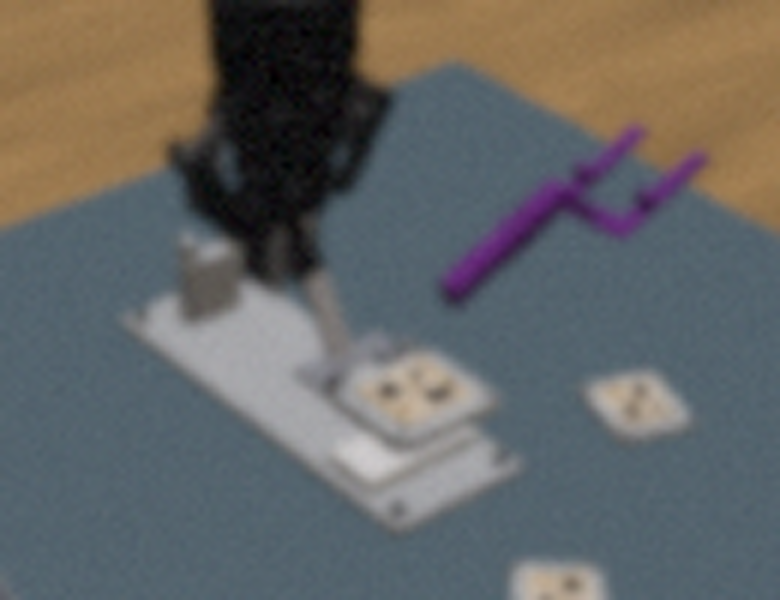

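```bash
python3 -m jog '[0,-5,0,0,1,0,-14,0,0,1,3,-25,0,0,1,9,-35,0,0,1,18,-43,-1,0,1]' 100; python3 go.py 415.2 -169.8 115 -16.2
```

```text
time: 6.3
eef_pos: [0.4572, 0.2099, 0.104]
ee_rot: [0.503, -0.5, 0.497, -0.501]
ft_force: [-0.7, -0.6, -2.3]
gripper_width: 0.0125
t 6.3 pos mm [457.24 209.9  103.96] yaw 0.26 down [ 7.1e-03 -7.0e-04 -1.0e+00] F [-0.68 -0.64 -2.25] T [0.014 0.047 0.007] w 12.45
tool shift [379.51 -11.09 -43.67] roll 16.46
```

```bash
python3 -m jog '[13,-4,-1,1,1,30,-8,-3,2,1,51,-11,-6,3,1,75,-11,-9,4,1,100,-11,-12,5,1]' 100; python3 go.py 415.2 -169.8 115 -16.2
```

```text
time: 6.8
eef_pos: [0.4451, 0.1082, 0.1152]
ee_rot: [-0.48, 0.477, -0.519, 0.523]
ft_force: [0.6, -0.4, -2.0]
gripper_width: 0.0121
t 6.8 pos mm [445.14 108.17 115.18] yaw -4.83 down [ 7.4e-03 -9.0e-04 -1.0e+00] F [ 0.57 -0.38 -1.96] T [-0.02   0.074  0.046] w 12.08
tool shift [ 2.795e+02  2.200e-01 -6.440e+00] roll 11.37
```

```bash
python3 - <<'E'
from h import *
im=ctrl.read_camera("scene");cv2.imwrite("pics/b7.png",cv2.resize(im[70:270,120:380],None,fx=3,fy=3,interpolation=cv2.INTER_CUBIC))
E
```

```text
(no output)
```

View pics/b7.png

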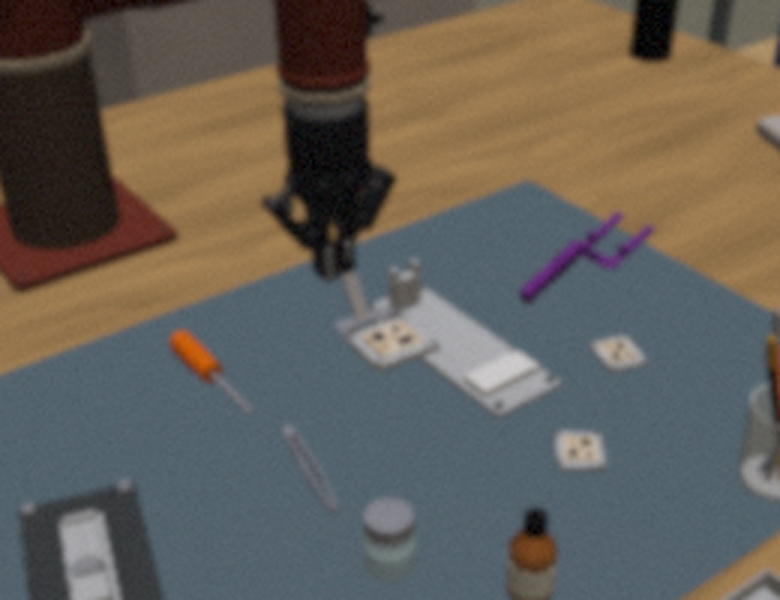

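```bash
python3 -m jog '[5,0,0,0.4,1,15,0,0,1,1,30,0,-1,2,1,50,0,-1,3,1,75,0,-2,4,1]' 100; python3 go.py 415.2 -169.8 115 -16.2
```

```text
time: 7.35
eef_pos: [0.4361, 0.0302, 0.1151]
ee_rot: [-0.461, 0.459, -0.535, 0.54]
ft_force: [1.0, -0.3, -1.5]
gripper_width: 0.0125
t 7.35 pos mm [436.08  30.23 115.1 ] yaw -8.9 down [ 0.0064 -0.0033 -1.    ] F [ 0.97 -0.27 -1.5 ] T [0.029 0.136 0.034] w 12.54
tool shift [200.85   0.64  10.31] roll 7.3
```

```bash
python3 -m jog '[25,0,1,1,1,53,0,2,2,1,83,0,4,3.2,1,113,0,6,4.5,1,138,0,8,5.5,1]' 100; python3 go.py 415.2 -169.8 115 -16.2
```

```text
time: 7.85
eef_pos: [0.4223, -0.1089, 0.1156]
ee_rot: [-0.434, 0.432, -0.557, 0.561]
ft_force: [0.2, 0.2, -2.3]
gripper_width: 0.0122
t 7.85 pos mm [ 422.29 -108.93  115.63] yaw -14.47 down [ 0.0066 -0.0037 -1.    ] F [ 0.18  0.18 -2.32] T [0.037 0.045 0.062] w 12.17
tool shift [60.71  0.81  8.34] roll 1.73
```

```bash
python3 -m jog '[20,0,2,0.5,1,37,0,5,1,1,50,0,7,1.6,1,58,0,8,1.7,1,61,0,8,1.7,1]' 100; python3 -m jog '[0,0,0,0,1,0,0,0,0,1]';  python3 go.py 415.2 -169.8 115 -16.2; python3 - <<'E'
from h import *
for n,(x,y,w,h) in dict(scene=(60,150,200,150),top=(320,130,130,130)).items():
    im=ctrl.read_camera(n);cv2.imwrite(f"pics/{n}8.png",cv2.resize(im[y:y+h,x:x+w],None,fx=4,fy=4,interpolation=cv2.INTER_CUBIC))
    for q in ("lifter_blade","lifter_heel","carrier"): print(n,q,[((np.array(d['location'])*[512,384]).round(1),round(d['conf'],2)) for d in ctrl.spot_point(q,n)[:4]])
E
```

```text
time: 8.35
eef_pos: [0.4147, -0.1705, 0.1158]
ee_rot: [-0.426, 0.423, -0.563, 0.568]
ft_force: [0.1, -0.3, -2.3]
gripper_width: 0.0119
time: 8.55
eef_pos: [0.4146, -0.17, 0.1157]
ee_rot: [-0.426, 0.424, -0.563, 0.568]
ft_force: [-0.2, -0.1, -2.7]
gripper_width: 0.0121
t 8.55 pos mm [ 414.64 -169.97  115.67] yaw -16.17 down [ 0.0063 -0.0032 -1.    ] F [-0.18 -0.09 -2.73] T [ 0.08   0.091 -0.033] w 12.06
tool shift [-0.32  0.67  0.48] roll 0.03
scene lifter_blade [(array([142.6, 223.5]), 0.79), (array([145.2, 249.9]), 0.71), (array([325.2, 148.7]), 0.66)]
scene lifter_heel [(array([321.5, 152.4]), 0.69)]
scene carrier [(array([140.7, 222.3]), 0.93), (array([324.2, 190.8]), 0.73), (array([313.4, 220.2]), 0.51)]
top lifter_blade [(array([101.2, 238.1]), 0.63), (array([392.6, 212. ]), 0.55), (array([393.2, 188.8]), 0.18)]
top lifter_heel [(array([109.4, 237.7]), 0.88), (array([390.7, 220.9]), 0.78)]
top carrier [(array([220.8, 148.6]), 0.87), (array([170.2, 179.2]), 0.72), (array([391.2, 211.1]), 0.7)]
```

View pics/scene8.png

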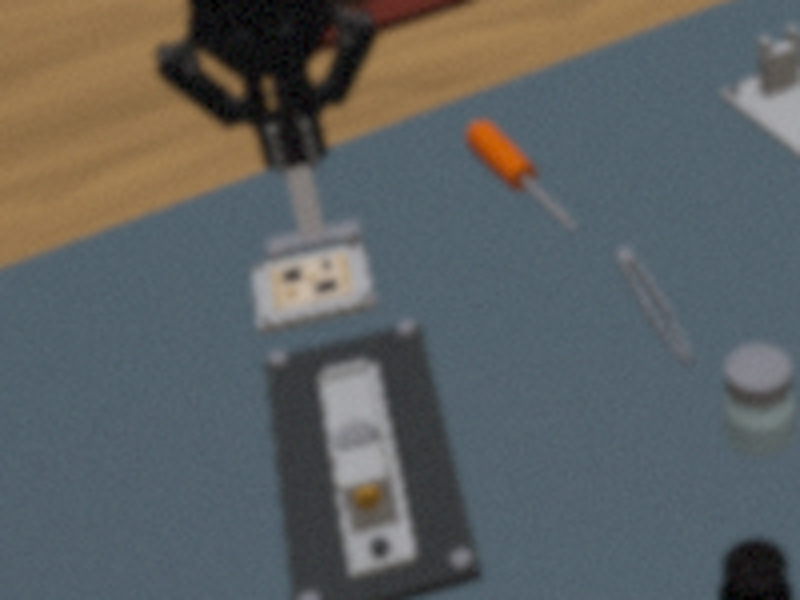

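View pics/top8.png

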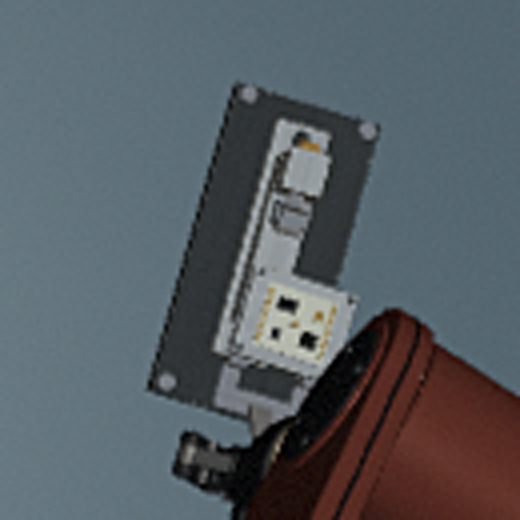

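```bash
python3 - <<'E'
from h import *
c=np.array([.570,-.214]);a=np.radians(-16.2);ux=np.array([np.cos(a),np.sin(a)]);uy=np.array([-ux[1],ux[0]])
def uv(n,p,z): q=ray(n,p,z)[0,:2]-c; return (np.array([q@ux,q@uy])*1000).round(1)
print("car top",uv("top",(391.2,211.1),.0966),"ceramic ctr",uv("top",(320+292/4,130+320/4),.1066))
print("car scene",uv("scene",(140.7,222.3),.0966),"cer",uv("scene",(60+311/4,150+277/4),.1066))
print("heel top",uv("top",(390.7,220.9),.1026))
print("blade top",uv("top",(392.6,212.),.0966),uv("scene",(142.6,223.5),.0966))
print("roller top",uv("top",(320+290/4,130+211/4),.052), "scene",uv("scene",(60+358/4,150+434/4),.052))
print("lip end top", uv("top",(320+230/4,130+355/4),.04),uv("scene",(60+350/4,150+363/4),.04))
E
```

```text
car top [-56.1  -5. ] ceramic ctr [-54.1  -6. ]
car scene [-52.5   0.2] cer [-53.8  -4.5]
heel top [-80.6  -8.7]
blade top [-57.2  -8.8] [-46.6   3.9]
roller top [23.5  0.2] scene [27.1  2.6]
lip end top [-74.8   9.5] [-46.3   5. ]
```

```bash
cat > rect.py <<'E'
from h import *
import sys
# usage: rect.py out z u0
out,z,u0=sys.argv[1],float(sys.argv[2])/1000,float(sys.argv[3])
c=np.array([.570,-.214]);a=np.radians(-16.2);ux=np.array([np.cos(a),np.sin(a)]);uy=np.array([-ux[1],ux[0]])
us=np.arange(u0-50,u0+50,.25);vs=np.arange(50,-50,-.25)
U,V=np.meshgrid(us,vs);O=[]
for n in ("top","scene"):
    im=ctrl.read_camera(n)
    P=np.c_[(c+U.reshape(-1,1)/1000*ux+V.reshape(-1,1)/1000*uy),np.full(U.size,z)]
    m=proj(n,P).reshape(U.shape+(2,)).astype(np.float32)
    o=cv2.remap(im,m[...,0],m[...,1],cv2.INTER_CUBIC)
    for k in range(-40,41,10):
        i=int((k+50)*4);cv2.line(o,(i,0),(i,6),(0,0,255),1);cv2.putText(o,str(int(u0+k)),(i,16),0,.35,(0,0,255))
        i=int((50-k)*4);cv2.line(o,(0,i),(6,i),(0,0,255),1);cv2.putText(o,str(k),(8,i),0,.35,(0,0,255))
    O.append(o)
cv2.imwrite(out,np.hstack(O))
E
python3 rect.py pics/r9.png 106.6 -56
```

View pics/r9.png

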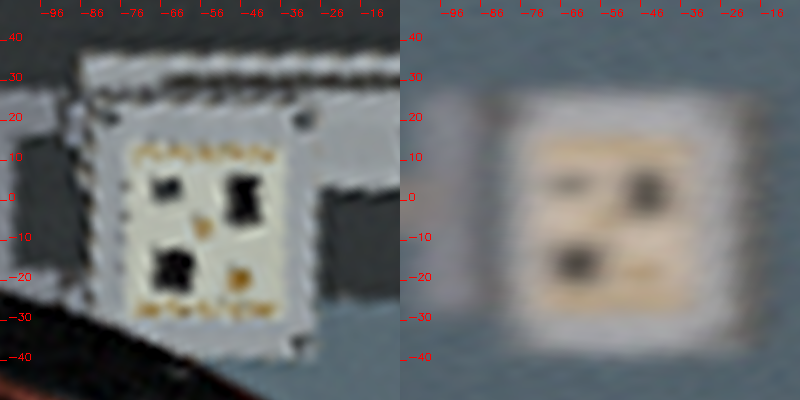

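```bash
python3 - <<'E'
from h import *
im=ctrl.read_camera("scene")[195:240,110:165];cv2.imwrite("pics/z10.png",cv2.resize(im,None,fx=13,fy=13,interpolation=cv2.INTER_CUBIC))
c=np.array([.570,-.214]);a=np.radians(-16.17);ux=np.array([np.cos(a),np.sin(a)]);uy=np.array([-ux[1],ux[0]])
im=ctrl.read_camera("scene"); big=cv2.resize(im[195:240,110:165],None,fx=13,fy=13,interpolation=cv2.INTER_CUBIC)
def P(u,v,z): return np.r_[c+u/1000*ux+v/1000*uy,z/1000]
b=-56.5;v0=-1.1
def line(pts,col):
    q=proj("scene",np.array([P(*p) for p in pts])); q=((q-[110,195]+.5)*13).astype(int)
    cv2.polylines(big,[q],True,col,1)
zb=96.6
line([(b-46,v0-28,zb),(b-46,v0+28,zb),(b-60,v0+28,zb),(b-60,v0-28,zb)],(0,0,255))
for s in(-28,17): line([(b+24,v0+s,zb),(b+24,v0+s+11,zb),(b-46,v0+s+11,zb),(b-46,v0+s,zb)],(0,255,0))
line([(b-28,v0-32,zb+8),(b-28,v0+32,zb+8),(b+28,v0+32,zb+8),(b+28,v0-32,zb+8)],(255,0,0))
cv2.imwrite("pics/z11.png",big)
E
```

```text
(no output)
```

View pics/z10.png

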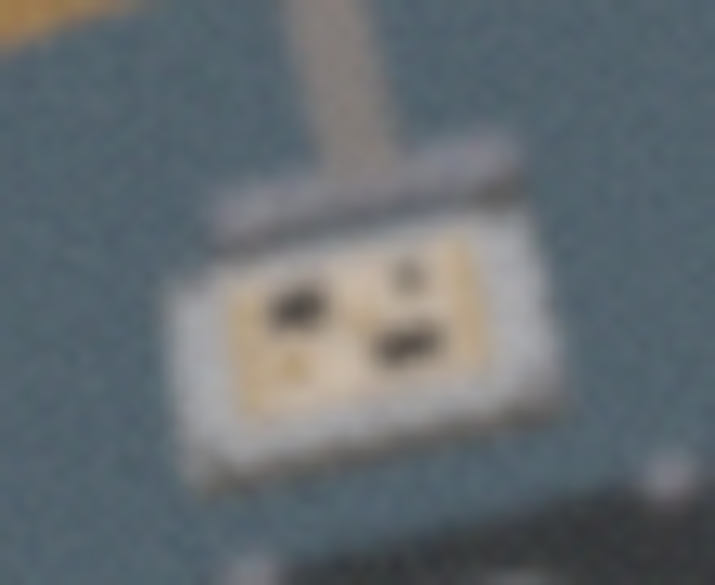

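View pics/z11.png

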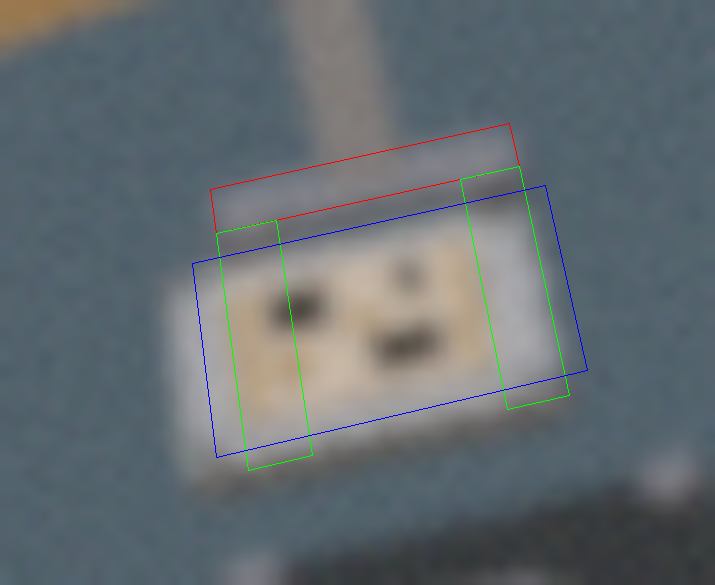

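```bash
python3 - <<'E'
from h import *
k=800/512
O=[]
a=np.radians(.25);ux=np.array([np.cos(a),np.sin(a)]);uy=np.array([-ux[1],ux[0]]);c=np.array([.562,.2283])
for n,(x,y,w,h) in dict(top=(195,175,45,50),scene=(260,165,60,50)).items():
    im=cv2.resize(cv2.imread(f"pics/{n}0.png"),(512,384),interpolation=cv2.INTER_AREA)
    big=cv2.resize(im[y:y+h,x:x+w],None,fx=9,fy=9,interpolation=cv2.INTER_CUBIC)
    O.append(big.copy())
    def line(pts,col):
        q=proj(n,np.array([np.r_[c+u/1000*ux+v/1000*uy,z/1000] for u,v,z in pts])); cv2.polylines(big,[((q-[x,y]+.5)*9).astype(int)],True,col,1)
    zb=17;b=v0=0
    line([(b-46,v0-28,zb),(b-46,v0+28,zb),(b-60,v0+28,zb),(b-60,v0-28,zb)],(0,0,255))
    line([(b-28,v0-32,zb+8),(b-28,v0+32,zb+8),(b+28,v0+32,zb+8),(b+28,v0-32,zb+8)],(255,0,0))
    O.append(big)
H=450
cv2.imwrite("pics/z12.png",np.vstack([np.hstack([cv2.copyMakeBorder(o,0,H-o.shape[0],0,540-o.shape[1],0) for o in O[i:i+2]]) for i in (0,2)])[:, :][::1])
i=cv2.imread("pics/z12.png");cv2.imwrite("pics/z12.png",cv2.resize(i,(720,600)))
E
```

```text
(no output)
```

View pics/z12.png

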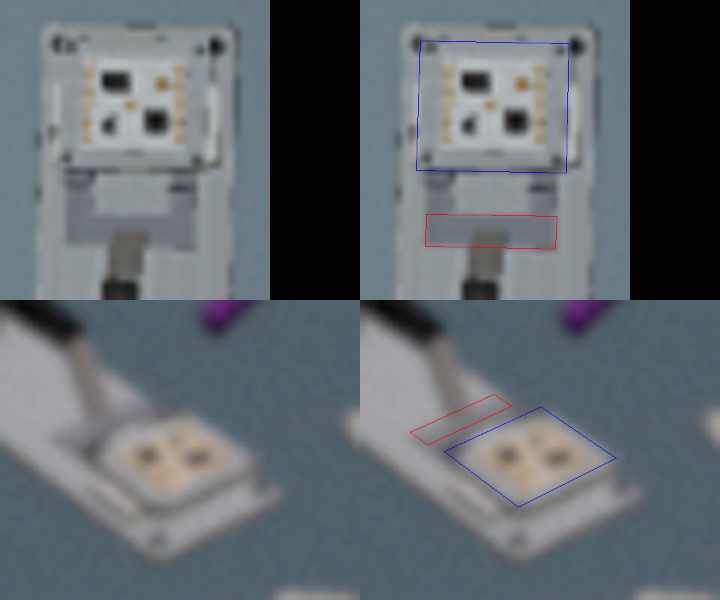

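```bash
python3 -m jog '[-4,0,0,0,1,-12,0,0,0,1,-24,0,0,0,1,-41,0,0,0,1,-62,0,0,0,1]' 100; python3 - <<'E'
from h import *
im=ctrl.read_camera("scene");im=ctrl.read_camera("scene")
E
python3 go.py 415.2 -169.8 115 -16.2
```

```text
time: 9.65
eef_pos: [0.4322, -0.1098, 0.1157]
ee_rot: [-0.426, 0.423, -0.563, 0.568]
ft_force: [0.6, -0.2, -1.6]
gripper_width: 0.012
t 9.75 pos mm [ 432.36 -108.31  115.58] yaw -16.06 down [ 0.0065 -0.0025 -1.    ] F [-0.5  -0.4  -2.65] T [-0.022  0.081 -0.012] w 12.1
tool shift [63.83  0.62  0.51] roll 0.14
```

```bash
cat > ov.py <<'E'
from h import *
import sys
s=ctrl.observe();A=R.from_quat(np.array(s["ee_rot"])[[1,2,3,0]]).as_matrix();t=np.array(s["eef_pos"])
ux=A[:,2]*[1,1,0];ux/=np.linalg.norm(ux);uy=np.array([-ux[1],ux[0],0])
b=t+.105*ux+[0,0,-.0191]
O=[]
for n in ("scene","top"):
    im=ctrl.read_camera(n);x0,y0=(proj(n,b)[0]-25).astype(int);f=7.6
    big=cv2.resize(im[y0:y0+50,x0:x0+50],None,fx=f,fy=f,interpolation=cv2.INTER_CUBIC)
    def line(p,col):
        q=proj(n,np.array([b+(u*ux+v*uy)/1000+[0,0,z/1000] for u,v,z in p]));cv2.polylines(big,[((q-[x0,y0]+.5)*f).astype(int)],True,col,1)
    line([(-46,-28,0),(-46,28,0),(-60,28,0),(-60,-28,0)],(0,0,255))
    line([(-26.5,-32,8),(-26.5,32,8),(29.5,32,8),(29.5,-32,8)],(255,0,0))
    O.append(big)
cv2.imwrite(sys.argv[1],np.hstack(O))
E
python3 ov.py pics/o13.png
```

```text
(no output)
```

View pics/o13.png

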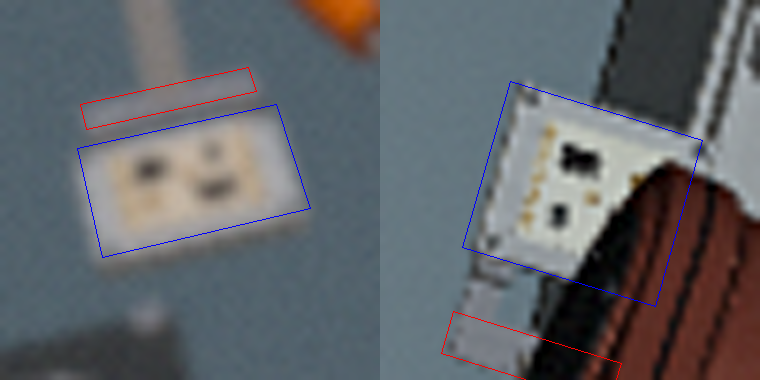

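```bash
python3 -m jog '[3,0,0,0,1,9,0,0,0.1,1,18,0,0,0.1,1,28,0,0,0.1,1,38,0,0,0.1,1]' 100;python3 go.py 415.3 -169.4 80 -16.2
```

```text
time: 10.35
eef_pos: [0.4212, -0.1479, 0.1157]
ee_rot: [-0.425, 0.423, -0.563, 0.568]
ft_force: [0.1, 0.7, -2.6]
gripper_width: 0.012
t 10.35 pos mm [ 421.18 -147.87  115.74] yaw -16.23 down [ 0.0064 -0.0039 -1.    ] F [ 0.07  0.66 -2.62] T [0.047 0.081 0.058] w 12.05
tool shift [22.24 35.79  0.11] roll -0.03
```

```bash
python3 -m jog '[9,3,0,0,1,16,9,0,0,1,20,17,0,0,1,22,24,0,0,1,22,28,0,0,1]' 100;python3 go.py 415.3 -169.4 61.5 -16.2
```

```text
time: 10.85
eef_pos: [0.4146, -0.1689, 0.0865]
ee_rot: [-0.425, 0.424, -0.564, 0.568]
ft_force: [-0.3, 0.3, -2.8]
gripper_width: 0.0123
t 10.85 pos mm [ 414.56 -168.86   86.52] yaw -16.25 down [ 0.0049 -0.0029 -1.    ] F [-0.29  0.27 -2.84] T [ 0.027  0.094 -0.052] w 12.32
tool shift [ 0.28 25.03  0.73] roll -0.05
```

```bash
python3 -m jog '[0,6,0,0,1,0,14,0,0,1,0,20,0,0,1,0,24,0,0,1,0,25,0,0,1]' 100;python3 -m jog '[0,0,0,0,1]'; python3 go.py 415.3 -169.4 61.5 -16.2; python3 ov.py pics/o14.png; python3 rect.py pics/r14.png 53 0
```

```text
time: 11.35
eef_pos: [0.4143, -0.1686, 0.0608]
ee_rot: [-0.425, 0.424, -0.564, 0.567]
ft_force: [-0.9, 0.4, -2.5]
gripper_width: 0.0124
time: 11.45
eef_pos: [0.4144, -0.1686, 0.0608]
ee_rot: [-0.425, 0.424, -0.564, 0.567]
ft_force: [0.2, 0.7, -2.2]
gripper_width: 0.0119
t 11.45 pos mm [ 414.42 -168.56   60.81] yaw -16.23 down [ 0.004  -0.0023 -1.    ] F [ 0.16  0.7  -2.23] T [ 0.046  0.12  -0.003] w 11.87
tool shift [ 0.56 -0.69  1.08] roll -0.03
```

View pics/o14.png

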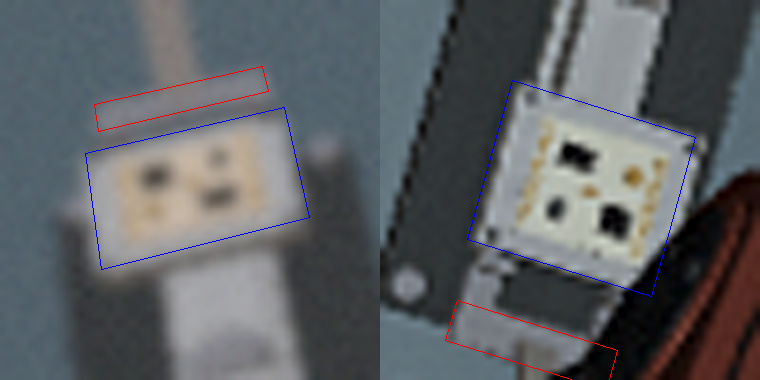

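View pics/r14.png

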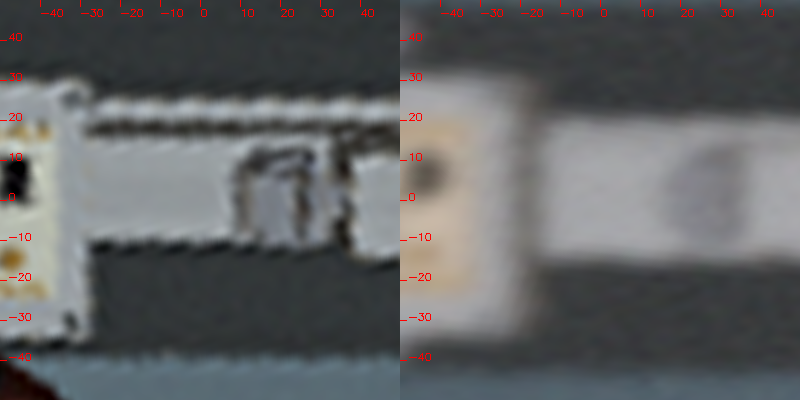

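```bash
python3 -m jog '[0,0,4,0,1,0,-0.5,11,0,1,0,-0.7,20,0,1,0,-0.7,26,0,1,0,-0.7,29,0,1]' 100;python3 -m jog '[0,0,0,0,1]'; python3 go.py 415.3 -169.4 61.5 -16.2; for i in 1 2 3; do python3 -m jog '[0,0,0,0,1]' | grep ft; done
```

```text
time: 12.15
eef_pos: [0.4434, -0.1772, 0.0622]
ee_rot: [-0.425, 0.424, -0.564, 0.567]
ft_force: [0.5, -0.4, -2.8]
gripper_width: 0.012
time: 12.25
eef_pos: [0.4438, -0.1773, 0.0621]
ee_rot: [-0.425, 0.424, -0.564, 0.567]
ft_force: [-0.3, 0.7, -2.8]
gripper_width: 0.0125
t 12.25 pos mm [ 443.8  -177.3    62.05] yaw -16.22 down [ 0.0048 -0.0028 -1.    ] F [-0.28  0.73 -2.77] T [ 0.029  0.09  -0.028] w 12.54
tool shift [  0.37   0.39 -29.57] roll -0.02
ft_force: [0.7, -0.4, -3.2]
ft_force: [0.4, -0.4, -2.6]
ft_force: [-0.4, 0.4, -2.8]
```

```bash
python3 -m jog '[0,0,1.2,0,1,0,0,2.4,0,1,0,0,3.6,0,1,0,0,4.8,0,1,0,0,6,0,1]' 100;python3 go.py
```

```text
time: 13.05
eef_pos: [0.4491, -0.1787, 0.0616]
ee_rot: [-0.425, 0.424, -0.564, 0.567]
ft_force: [-0.1, -0.8, -1.8]
gripper_width: 0.0122
t 13.05 pos mm [ 449.15 -178.68   61.62] yaw -16.21 down [ 0.0037 -0.0022 -1.    ] F [-0.15 -0.77 -1.84] T [0.058 0.007 0.042] w 12.19
```

```bash
python3 -m jog '[0,0,1,0,1,0,0,2,0,1,0,0,3,0,1,0,0,4,0,1,0,0,4,0,1]' 100;python3 go.py
```

```text
time: 13.55
eef_pos: [0.4531, -0.1798, 0.0616]
ee_rot: [-0.425, 0.424, -0.564, 0.567]
ft_force: [-0.2, 0.0, -2.2]
gripper_width: 0.0121
t 13.55 pos mm [ 453.07 -179.8    61.63] yaw -16.2 down [ 0.0037 -0.0022 -1.    ] F [-0.17  0.03 -2.19] T [ 0.012  0.133 -0.089] w 12.12
```

```bash
python3 -m jog '[0,0,1,0,1,0,0,2,0,1,0,0,3,0,1,0,0,4,0,1,0,0,4,0,1]' 100;python3 go.py; python3 rect.py pics/r15.png 53 10
```

```text
time: 14.05
eef_pos: [0.4563, -0.1807, 0.0613]
ee_rot: [-0.425, 0.424, -0.565, 0.566]
ft_force: [-4.4, -0.3, -2.5]
gripper_width: 0.0123
t 14.05 pos mm [ 456.31 -180.67   61.26] yaw -16.21 down [ 0.0022 -0.0015 -1.    ] F [-4.39 -0.3  -2.5 ] T [ 0.094  0.818 -0.05 ] w 12.31
```

View pics/r15.png

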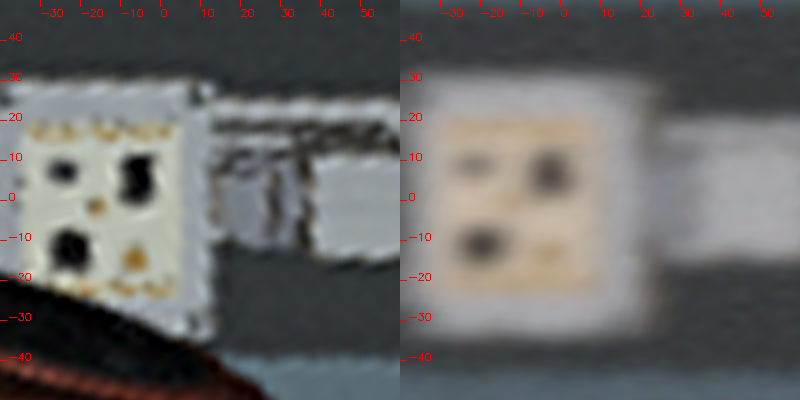

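```bash
for i in 1 2 3 ; do python3 go.py; python3 - <<'E'
from bench import ctrl
ctrl.read_camera("top")
E
done
```

```text
t 14.15 pos mm [ 456.37 -180.69   61.31] yaw -16.2 down [ 0.0025 -0.0017 -1.    ] F [-3.2   0.24 -2.75] T [ 0.149  0.863 -0.165] w 12.35
t 14.2 pos mm [ 456.38 -180.69   61.31] yaw -16.2 down [ 0.0025 -0.0016 -1.    ] F [-4.7   0.92 -1.97] T [ 0.168  0.885 -0.095] w 12.38
t 14.25 pos mm [ 456.47 -180.73   61.38] yaw -16.21 down [ 0.0027 -0.0017 -1.    ] F [-3.94  0.09 -1.79] T [ 0.093  0.954 -0.09 ] w 12.42
```

```bash
python3 -m jog '[0,0,0.6,0,1,0,0,1.3,0,1,0,0,1.3,0,1]' 100; for i in 1 2 3 ; do python3 go.py; python3 - <<'E'
from bench import ctrl
ctrl.read_camera("top")
E
done
```

```text
time: 14.6
eef_pos: [0.4576, -0.181, 0.0613]
ee_rot: [-0.425, 0.424, -0.565, 0.566]
ft_force: [-4.3, 1.6, -2.7]
gripper_width: 0.0122
t 14.6 pos mm [ 457.57 -181.03   61.31] yaw -16.2 down [ 0.0023 -0.0015 -1.    ] F [-4.28  1.62 -2.73] T [ 0.138  0.958 -0.121] w 12.25
t 14.65 pos mm [ 457.56 -181.     61.29] yaw -16.2 down [ 0.0023 -0.0015 -1.    ] F [-4.69  0.64 -1.83] T [ 0.143  0.97  -0.112] w 12.14
t 14.7 pos mm [ 457.57 -181.01   61.3 ] yaw -16.2 down [ 0.0023 -0.0015 -1.    ] F [-5.26  0.06 -1.77] T [ 0.167  1.021 -0.13 ] w 12.39
```

```bash
python3 -m jog '[0,0.8,0.3,0,1,0,1.8,0.4,0,1,0,2.8,0.4,0,1,0,3.9,0.4,0,1,0,5,0.4,0,1]' 100; python3 go.py
```

```text
time: 15.25
eef_pos: [0.4577, -0.181, 0.0561]
ee_rot: [-0.425, 0.424, -0.565, 0.566]
ft_force: [-5.0, 0.7, -2.3]
gripper_width: 0.0122
t 15.25 pos mm [ 457.68 -181.03   56.12] yaw -16.21 down [ 0.0017 -0.0013 -1.    ] F [-4.99  0.67 -2.25] T [ 0.198  1.063 -0.101] w 12.16
```

```bash
python3 -m jog '[0,1,0.2,0,1,0,2.2,0.2,0,1,0,3.8,0.2,0,1,0,5.4,0.2,0,1,0,7,0.2,0,1]' 100; python3 go.py; python3 ov.py pics/o16.png
```

```text
time: 15.75
eef_pos: [0.4578, -0.181, 0.0496]
ee_rot: [-0.425, 0.424, -0.565, 0.566]
ft_force: [-10.7, 2.5, 5.4]
gripper_width: 0.0124
t 15.75 pos mm [ 457.77 -180.98   49.58] yaw -16.19 down [ 0.0012 -0.0011 -1.    ] F [-10.71   2.51   5.38] T [ 0.367  1.503 -0.058] w 12.4
```

View pics/o16.png

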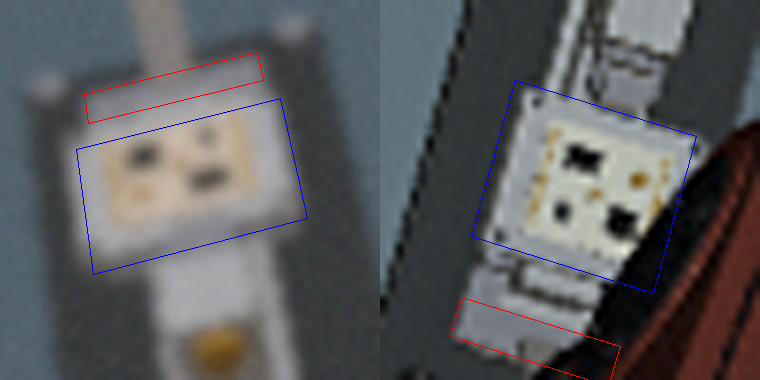

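```bash
python3 -m jog '[0,0,-0.3,0,1,0,0,-0.6,0,1,0,0,-1.0,0,1,0,0,-1.4,0,1,0,0,-1.8,0,1]' 100; python3 go.py; python3 -m jog '[0,0,-0.2,0,1,0,0,-0.4,0,1,0,0,-0.6,0,1]' ; python3 go.py
```

```text
time: 16.35
eef_pos: [0.4564, -0.1806, 0.0496]
ee_rot: [-0.425, 0.424, -0.565, 0.566]
ft_force: [-3.0, 1.3, -1.7]
gripper_width: 0.0122
t 16.35 pos mm [ 456.45 -180.61   49.56] yaw -16.19 down [ 0.0023 -0.0015 -1.    ] F [-2.98  1.32 -1.67] T [0.133 0.484 0.016] w 12.19
time: 16.65
eef_pos: [0.456, -0.1805, 0.0496]
ee_rot: [-0.425, 0.424, -0.564, 0.566]
ft_force: [-2.9, 0.9, -2.0]
gripper_width: 0.0123
t 16.65 pos mm [ 455.99 -180.49   49.58] yaw -16.19 down [ 0.0025 -0.0016 -1.    ] F [-2.89  0.91 -1.96] T [ 0.173  0.458 -0.048] w 12.27
```

```bash
python3 -m jog '[0,0,-0.3,0,1,0,0,-0.6,0,1,0,0,-0.9,0,1,0,0,-1,0,1]' 100; python3 go.py; python3 -m jog '[0,0,0,0,1]' ; python3 go.py
```

```text
time: 17.05
eef_pos: [0.4556, -0.1805, 0.0499]
ee_rot: [-0.425, 0.424, -0.564, 0.567]
ft_force: [0.4, 1.1, -1.5]
gripper_width: 0.0123
t 17.05 pos mm [ 455.6  -180.49   49.93] yaw -16.2 down [ 0.0039 -0.0022 -1.    ] F [ 0.37  1.1  -1.46] T [ 0.045  0.063 -0.004] w 12.29
time: 17.15
eef_pos: [0.4557, -0.1805, 0.0501]
ee_rot: [-0.425, 0.424, -0.564, 0.567]
ft_force: [-2.0, 0.9, -1.3]
gripper_width: 0.0119
t 17.15 pos mm [ 455.72 -180.52   50.08] yaw -16.19 down [ 0.004  -0.0022 -1.    ] F [-1.96  0.91 -1.31] T [0.184 0.432 0.043] w 11.91
```

```bash
python3 -m jog '[0,0,-1,0,1,0,0,-2.5,0,1,0,0,-4.5,0,1,0,0,-6,0,1,0,0,-6,0,1]' 100; python3 go.py; python3 ov.py pics/o17.png
```

```text
time: 17.65
eef_pos: [0.4497, -0.1788, 0.05]
ee_rot: [-0.425, 0.424, -0.564, 0.567]
ft_force: [-0.4, 0.1, -1.8]
gripper_width: 0.0122
t 17.65 pos mm [ 449.75 -178.78   50.03] yaw -16.2 down [ 0.004  -0.0022 -1.    ] F [-0.41  0.11 -1.81] T [-0.075 -0.003 -0.089] w 12.18
```

View pics/o17.png

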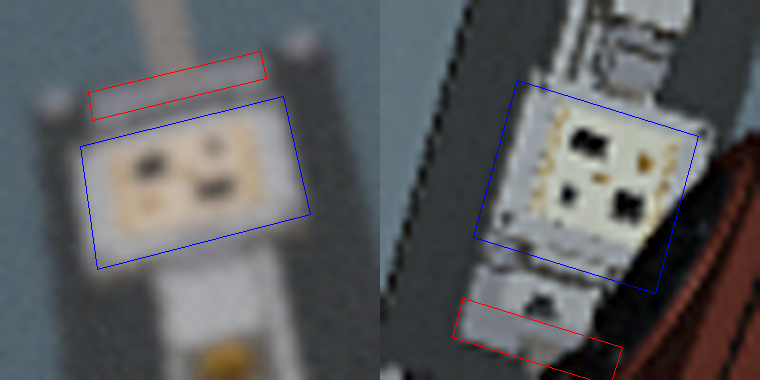

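```bash
python3 -m jog '[0,0,-3,0,1,0,0,-8,0,1,0,0,-14,0,1,0,0,-20,0,1,0,0,-26,0,1]' 100; python3 go.py;  python3 -m jog '[0,0,-8,0,1,0,0,-17,0,1,0,0,-26,0,1,0,0,-34,0,1,0,0,-38,0,1]'; python3 go.py; python3 ov.py pics/o18.png; python3 rect.py pics/r18.png 46 -15
```

```text
time: 18.25
eef_pos: [0.4243, -0.1714, 0.0499]
ee_rot: [-0.425, 0.424, -0.564, 0.567]
ft_force: [-0.4, 1.0, -1.8]
gripper_width: 0.0121
t 18.25 pos mm [ 424.31 -171.39   49.9 ] yaw -16.2 down [ 0.004  -0.0022 -1.    ] F [-0.37  0.99 -1.81] T [0.027 0.028 0.011] w 12.1
time: 18.75
eef_pos: [0.3868, -0.1604, 0.0496]
ee_rot: [-0.425, 0.424, -0.564, 0.567]
ft_force: [0.3, -0.1, -0.5]
gripper_width: 0.0125
t 18.75 pos mm [ 386.84 -160.41   49.6 ] yaw -16.21 down [ 0.0036 -0.002  -1.    ] F [ 0.32 -0.14 -0.48] T [ 0.038  0.046 -0.003] w 12.55
```

View pics/r18.png

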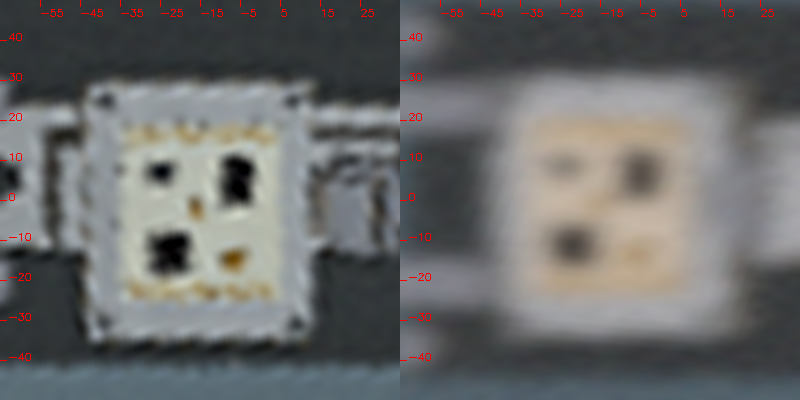

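View pics/o18.png

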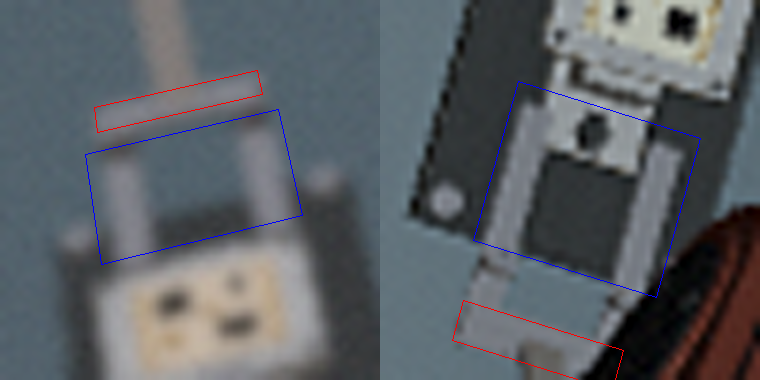

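```bash
python3 -m jog '[0,-8,-2,0,1,0,-22,-4,0,1,0,-40,-4,0,1,0,-58,-4,0,1,0,-66,-4,0,1]' 100; python3 go.py 457.2 227.8 115 0.23
```

```text
time: 19.45
eef_pos: [0.3852, -0.1605, 0.1182]
ee_rot: [-0.426, 0.423, -0.563, 0.568]
ft_force: [0.1, -0.6, -1.6]
gripper_width: 0.0121
t 19.45 pos mm [ 385.16 -160.46  118.22] yaw -16.2 down [ 0.0075 -0.0045 -1.    ] F [ 0.08 -0.59 -1.57] T [-0.01  -0.018 -0.026] w 12.1
tool shift [-392.95    2.02  -39.15] roll -16.43
```

```bash
python3 -m jog '[-12,0,-1,-0.5,1,-36,0,-3,-1.5,1,-68,0,-6,-3,1,-103,0,-9,-4.5,1,-138,0,-13,-6,1]' 100; python3 go.py 457.2 227.8 115 0.23
```

```text
time: 19.95
eef_pos: [0.4107, -0.0223, 0.1171]
ee_rot: [-0.455, 0.453, -0.54, 0.545]
ft_force: [0.3, 0.7, -1.4]
gripper_width: 0.0121
t 19.95 pos mm [410.7  -22.32 117.05] yaw -10.16 down [ 0.0066 -0.0039 -1.    ] F [ 0.3   0.75 -1.4 ] T [ 0.02  -0.046 -0.037] w 12.06
tool shift [-254.4     1.38    1.65] roll -10.39
```

```bash
python3 -m jog '[-36,0,0,-1.5,1,-72,0,0,-3,1,-108,0,1,-4.5,1,-143,0,1,-6,1,-173,0,1,-7.5,1]' 100; python3 go.py 457.2 227.8 110 0.23
```

```text
time: 20.45
eef_pos: [0.4413, 0.1504, 0.1157]
ee_rot: [-0.489, 0.488, -0.509, 0.513]
ft_force: [0.6, -0.3, -1.5]
gripper_width: 0.0122
t 20.45 pos mm [441.28 150.36 115.69] yaw -2.51 down [ 0.0053 -0.0037 -1.    ] F [ 0.59 -0.34 -1.52] T [-0.    -0.035 -0.001] w 12.2
tool shift [-78.09   5.49  12.48] roll -2.74
```

```bash
python3 -m jog '[-25,1,4,-1,1,-48,3,8,-2,1,-66,5,11,-2.7,1,-76,6,12,-2.7,1,-78,6,12.5,-2.7,1]' 100; python3 -m jog '[0,0,0,0,1,0,0,0,0,1]'; python3 go.py 457.2 227.8 56 0.23
```

```text
time: 20.95
eef_pos: [0.4563, 0.2287, 0.1086]
ee_rot: [-0.501, 0.501, -0.497, 0.501]
ft_force: [-0.3, -1.3, -1.8]
gripper_width: 0.0119
time: 21.15
eef_pos: [0.4558, 0.2282, 0.1082]
ee_rot: [-0.501, 0.502, -0.497, 0.501]
ft_force: [0.2, 0.2, -1.9]
gripper_width: 0.012
t 21.15 pos mm [455.8  228.21 108.24] yaw 0.25 down [ 0.0028 -0.0045 -1.    ] F [ 0.22  0.16 -1.92] T [0.04  0.002 0.003] w 11.97
tool shift [ 0.18 52.24  1.25] roll 0.02
```

```bash
python3 -m jog '[0,8,1,0,1,0.2,22,1.3,0,1,0.2,36,1.3,0,1,0.2,47,1.3,0,1,0.2,52,1.3,0,1]' 100; python3 -m jog '[0,0,0,0,1]'; python3 go.py 457.2 227.8 36.1 0.23; python3 ov.py pics/o19.png
```

```text
time: 21.65
eef_pos: [0.4558, 0.2271, 0.0539]
ee_rot: [-0.499, 0.503, -0.498, 0.5]
ft_force: [-0.6, -0.6, -3.0]
gripper_width: 0.0122
time: 21.75
eef_pos: [0.4552, 0.2269, 0.0527]
ee_rot: [-0.499, 0.503, -0.498, 0.5]
ft_force: [0.2, 0.4, -1.3]
gripper_width: 0.0121
t 21.75 pos mm [455.16 226.88  52.71] yaw 0.22 down [-0.0024 -0.0061 -1.    ] F [ 0.21  0.38 -1.28] T [ 0.     0.029 -0.023] w 12.11
tool shift [-1.01 16.6   2.08] roll -0.01
```

View pics/o19.png

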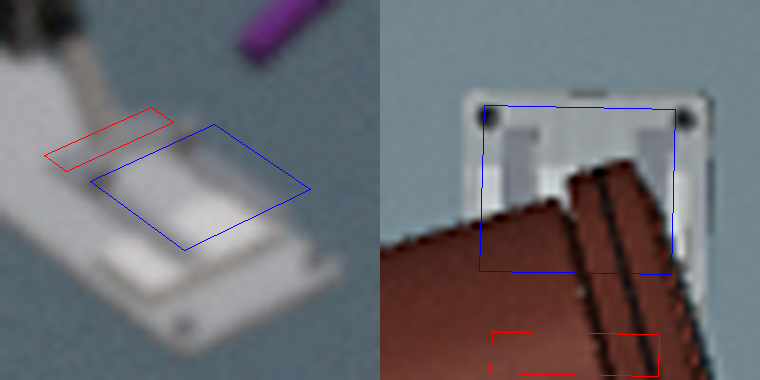

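```bash
python3 -m jog '[-0.5,2,1,0,1,-1,5,2,0,1,-1,9,2,0,1,-1,12,2,0,1,-1,13,2,0,1]' 100; python3 -m jog '[0,0,0,0,1]'; python3 go.py 457.2 227.8 36.1 0.23
```

```text
time: 22.35
eef_pos: [0.4572, 0.2279, 0.04]
ee_rot: [-0.499, 0.503, -0.498, 0.5]
ft_force: [-1.1, 0.1, -1.8]
gripper_width: 0.0119
time: 22.45
eef_pos: [0.457, 0.2278, 0.0397]
ee_rot: [-0.499, 0.503, -0.498, 0.5]
ft_force: [-1.1, -0.1, -2.4]
gripper_width: 0.0124
t 22.45 pos mm [456.98 227.82  39.73] yaw 0.23 down [-0.0026 -0.0062 -1.    ] F [-1.13 -0.15 -2.44] T [-0.01  -0.006  0.016] w 12.44
tool shift [-0.    3.63  0.23] roll 0.0
```

```bash
python3 -m jog '[0,0.8,0,0,1,0,1.6,0.2,0,1,0,2.2,0.2,0,1,0,2.6,0.2,0,1]' 100; python3 go.py 457.2 227.8 36.1 0.23
```

```text
time: 22.85
eef_pos: [0.4572, 0.2278, 0.0372]
ee_rot: [-0.499, 0.503, -0.498, 0.5]
ft_force: [-0.5, -0.6, -0.6]
gripper_width: 0.0122
t 22.85 pos mm [457.25 227.81  37.17] yaw 0.23 down [-0.0025 -0.0062 -1.    ] F [-0.45 -0.58 -0.57] T [-0.021  0.013 -0.017] w 12.23
tool shift [-0.    1.07 -0.05] roll 0.0
```

```bash
python3 -m jog '[0,0.4,0,0,1,0,0.8,0,0,1,0,0.8,0,0,1]' 100; python3 go.py 457.2 227.8 36.1 0.23;python3 -m jog '[0,0,0,0,1]'; python3 go.py 457.2 227.8 36.1 0.23
```

```text
time: 23.15
eef_pos: [0.4572, 0.2278, 0.0365]
ee_rot: [-0.499, 0.503, -0.498, 0.5]
ft_force: [-0.6, 0.3, 0.1]
gripper_width: 0.0121
t 23.15 pos mm [457.25 227.84  36.45] yaw 0.24 down [-0.0025 -0.0062 -1.    ] F [-0.6   0.26  0.07] T [-0.02  -0.039 -0.01 ] w 12.11
tool shift [ 0.04  0.35 -0.05] roll 0.01
time: 23.25
eef_pos: [0.4573, 0.2279, 0.0366]
ee_rot: [-0.499, 0.503, -0.498, 0.5]
ft_force: [-0.7, -0.9, -0.4]
gripper_width: 0.0122
t 23.25 pos mm [457.29 227.88  36.57] yaw 0.24 down [-0.0023 -0.0062 -1.    ] F [-0.71 -0.86 -0.38] T [-0.045  0.002  0.012] w 12.24
tool shift [ 0.08  0.47 -0.09] roll 0.01
```

```bash
python3 -m jog '[0,0.3,0,0,1,0,0.7,0,0,1,0,0.8,0,0,1]' 100; python3 go.py 457.2 227.8 36.1 0.23
```

```text
time: 23.55
eef_pos: [0.4573, 0.2279, 0.0362]
ee_rot: [-0.499, 0.503, -0.498, 0.5]
ft_force: [-3.0, -1.2, 5.8]
gripper_width: 0.0124
t 23.55 pos mm [457.34 227.89  36.18] yaw 0.24 down [-0.0024 -0.0062 -1.    ] F [-2.99 -1.21  5.82] T [-0.092  0.318  0.002] w 12.38
tool shift [ 0.09  0.08 -0.14] roll 0.01
```

```bash
python3 -m jog '[0,-0.1,0,0,1,0,-0.1,0,0,0.8,0,-0.1,0,0,0.7,0,-0.1,0,0,0.6,0,-0.1,0,0,0.5]' 20; python3 go.py 457.2 227.8 36.1 0.23; python3 ov.py pics/o20.png
```

```text
time: 24.05
eef_pos: [0.4574, 0.2279, 0.0362]
ee_rot: [-0.499, 0.503, -0.498, 0.5]
ft_force: [-0.3, -0.7, -0.3]
gripper_width: 0.0427
t 24.05 pos mm [457.39 227.88  36.17] yaw 0.24 down [-0.0023 -0.0062 -1.    ] F [-0.3  -0.74 -0.28] T [-0.045  0.01  -0.006] w 42.66
tool shift [ 0.08  0.08 -0.19] roll 0.01
```

View pics/o20.png

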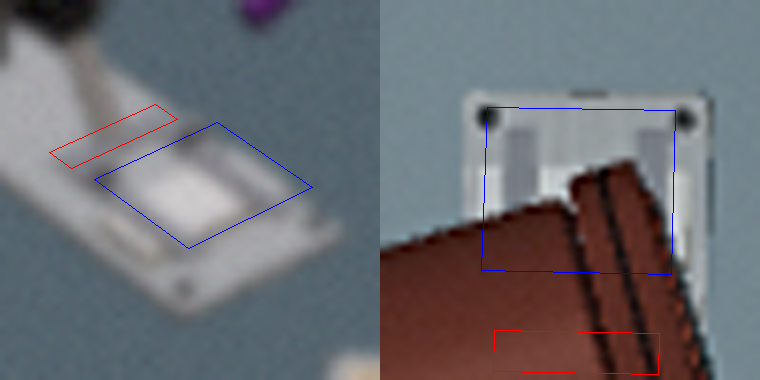

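Fork is on its ledge. Open fully and rise straight up, then clear.

```bash
python3 -m jog '[0,0,0,0,0.2,0,0,0,0,0,0,0,0,0,0,0,-5,0,0,0,0,-15,0,0,0]' 20; python3 go.py; python3 -m jog '[0,-20,0,0,0,0,-55,0,0,0,0,-95,0,0,0,0,-130,0,0,0,0,-140,0,0,0]'; python3 go.py 330 60 250 0
```

```text
time: 24.65
eef_pos: [0.4567, 0.2277, 0.051]
ee_rot: [-0.498, 0.504, -0.498, 0.5]
ft_force: [-0.7, -0.6, -0.1]
gripper_width: 0.0853
t 24.65 pos mm [456.71 227.73  51.04] yaw 0.23 down [-0.004  -0.0067 -1.    ] F [-0.69 -0.57 -0.15] T [ 0.017 -0.01  -0.019] w 85.28
time: 25.15
eef_pos: [0.4599, 0.2296, 0.1969]
ee_rot: [0.501, -0.501, 0.497, -0.501]
ft_force: [0.9, -0.2, 0.1]
gripper_width: 0.0853
t 25.15 pos mm [459.88 229.62 196.93] yaw 0.24 down [ 0.0043 -0.004  -1.    ] F [ 0.92 -0.24  0.08] T [-0.034 -0.01  -0.029] w 85.26
tool shift [ 169.29  -52.95 -130.36] roll 0.24
```

```bash
python3 -m jog '[30,-8,-20,0,0,75,-16,-45,0,0,120,-25,-70,0,0,165,-30,-95,0,0,200,-30,-110,0,0]'; python3 go.py 350 0 230 0; python3 - <<'E'
from h import *
im=ctrl.read_camera("top");cv2.imwrite("pics/t21.png",cv2.resize(im,(800,600),interpolation=cv2.INTER_CUBIC))
cv2.imwrite("pics/s21.png",np.hstack([cv2.resize(im[170:275,190:250],None,fx=5.5,fy=5.5,interpolation=cv2.INTER_CUBIC),cv2.resize(im[145:250,345:425],None,fx=5.5,fy=5.5,interpolation=cv2.INTER_CUBIC)]))
im=ctrl.read_camera("scene");cv2.imwrite("pics/c21.png",cv2.resize(im,(800,600),interpolation=cv2.INTER_CUBIC))
cv2.imwrite("pics/d21.png",cv2.resize(im[205:305,110:200],None,fx=6,fy=6,interpolation=cv2.INTER_CUBIC))
E
```

```text
time: 25.65
eef_pos: [0.3493, 0.0281, 0.2278]
ee_rot: [0.502, -0.501, 0.496, -0.501]
ft_force: [1.9, -1.4, 1.0]
gripper_width: 0.0851
t 25.65 pos mm [349.33  28.13 227.81] yaw 0.3 down [ 0.0057 -0.0045 -1.    ] F [ 1.93 -1.36  0.96] T [ 0.018 -0.02  -0.085] w 85.07
tool shift [28.14 -2.06  0.53] roll 0.3
```

View pics/s21.png

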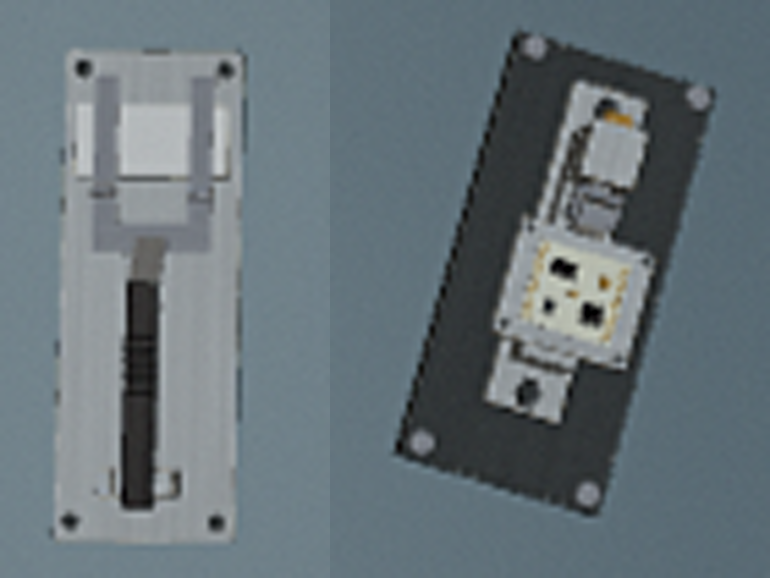

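View pics/c21.png

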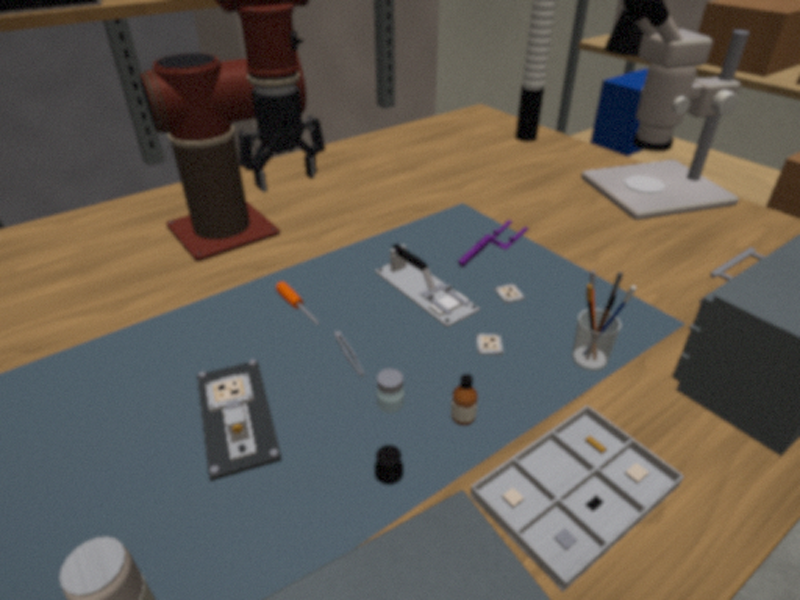

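View pics/d21.png

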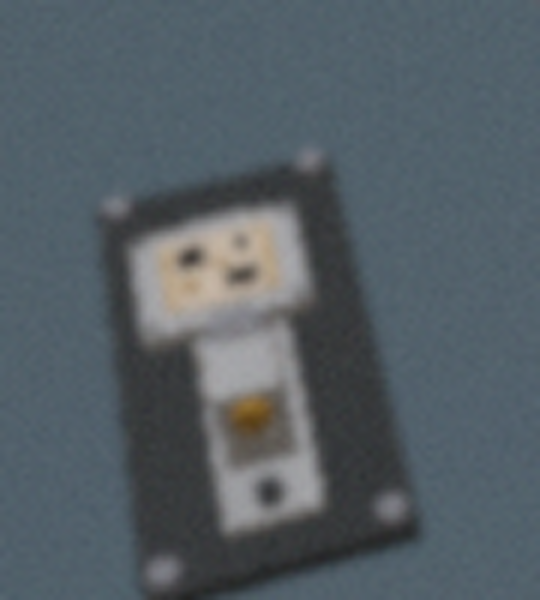

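```bash
python3 go.py; python3 -c "
from bench import ctrl
print(ctrl.close_job())"
```

```text
t 25.75 pos mm [349.18  25.46 227.5 ] yaw -0.13 down [ 0.0053 -0.0061 -1.    ] F [1.7  0.81 0.17] T [ 0.001 -0.034 -0.032] w 85.56
the job is handed in; nothing more can be done
None
```

The carrier is seated in the workholder between lip and roller, the fork is back in its stand, and I handed the job in at about 25.8 s.

I gripped the fork by the handle and carried the carrier over. I pushed it against the roller to about 4.8 N, roughly 3.8 mm of travel, lowered it past the lip and drew the fork out from underneath. I then laid the fork back at the pose where I had picked it up.

**What the last checks showed**
- **Seating:** while lowering, the full weight stayed on the fork until the underside was below lip height. On retracting, the push force dropped from about 3 N to zero, as expected when the lip takes over, apart from one 2 N reading just after. The pictures show the carrier square on the bed against the roller. They cannot prove flatness to the millimetre.
- **Fork:** the tines lie on the ledge and the handle in the saddle, as before. The two top pictures agree to about 1–2 mm.
- **Bystanders:** the jar, tweezers, screwdriver and look-alikes appear unmoved.

**What went less smoothly**
- **Sideways slip:** the carrier slid about 4–5 mm sideways on the tines, probably when I stopped mid-carry to take a picture. I shifted it back with one deliberate braking move. It now sits about 1–2 mm off the bed's centre line.
- **Force peak:** as the carrier reached the bed, the heels briefly pushed with about 11 N, which fits friction against its rear edge. It eased when I backed off.

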